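# Gauge the depth of a leaning thermowell

### The arm

A 6-joint arm with a two-finger parallel gripper is mounted at the origin on the work surface. World frame = base frame: x ahead of the robot, y to its left, z up, the work surface at z = 0. Lengths are in mm, angles in degrees, forces in N, time in s.
With the tool pointing down it reaches from about 275 to 725 mm from the base axis. Payload 15.9 kg.
Tool frame: the origin (TCP) lies between the finger pads; the fingertips stand r.tips_ahead ahead of it and the grasp point (between the pads) lies 5 mm behind it (r.tips_ahead is the distance from the TCP to the fingertips, in mm); z points along the fingers, y is the direction in which the jaws open and shut (so a half turn about z gives the same grasp; the last joint's range is limited). The gripper opens to 85 mm and grips with 20 to 120 N. Pads are 22 mm wide; open, the fingers measure 114 mm over their backs; the gripper's body (76 mm by 85 mm) begins 54 mm behind the grasp point. The pads swing forward as they close: fully open they stand 13 mm farther back than shut.
Start: joints at [72.135, 12.198, -1.971, 75.831, 0, 90], TCP at [153.38, 475.878, 245.306] pointing down, gripper open.
Joint ranges: [-170.91, 170.91], [-42.67, 98.43], [-65.05, 77.54], [-120.47, 116.71], [-90, 82.35], [-180, 180]. Speed limits (degrees/s): [108.29, 108.29, 136.94, 147.25, 180, 180].

### API

Orientations are given as [roll, pitch, yaw] about the fixed x, y, z axes, in that order (R = Rz(yaw) Ry(pitch) Rx(roll)).
In Python, from station import r gives the robot as it stands. The module is installed in compiled form; this text tells all that it offers.
- The arm moves only by the tool step_arm, never from a script. Its argument "moves" is a list of rows, each a list of 3 entries, a list of its own where there are three numbers: the shift along the tool's x, y, z in m, then the turn, a rotation vector about the tool's x, y, z in degrees, then the closure, from -1 (fully open) to 1 (shut). A call has 1 to 20 rows; each row shifts and turns the commanded pose from where the row before left it, along the tool's axes as they then stand; what a row does not reach is not made up. A row lasts 1/10 s, in which the tool goes at most 50 mm and 8.59 degrees, less where a joint would pass 70% of its speed; a pose out of reach is approached as far as the arm can. A call is refused whole if a number of a shift passes 0.05 or a number of a turn 8.59, either way. A call with a gripper value outside its range is refused whole. The fingers move at their own pace and stop on an object; "squeeze" is the grip in N (left out, the last holds). Time passes only in rows, so rows that do not move let the fingers close. It gives the time, the measured TCP pose, the force and the opening at its end, in the units of the state.
- r.state(): the state, without advancing time (a new reading comes with each control period).
- r.snapshot(name): name is "side" or "top" or "wrist"; returns a dict with "color" (420x560x3 uint8, red, green, blue), "z_map" (420x560 float32, mm along the optical axis (not along the pixel's ray), 0 where there is no reading), "fx", "fy", "cx", "cy" (pixels), "R" (3x3) and "t" (3): a world point X has camera coordinates R X + t; the wrist camera has in their place "T_tool_cam" (4x4, takes a point from camera to tool coordinates, whose origin is the TCP and whose axes are the flange's). Camera axes: x right, y down, z forward; pixel columns grow to the right and rows downward; lengths in mm; the calibration is good to about 2 mm. A picture is of the moment at which its call begins: read the wrist's pose just before it.
- r.job_done(): hands the job in, once; it reports no verdict.
Trained networks look in a picture, given as the dict that the camera call returned (one of the last four; its "shot" number tells which), for a name from the list of things; names that differ only in an ending like _2 or _b are one class to them, and where a whole thing is asked for, a point or a joint stands for the part that bears it (a point fixed in the world has none). Each returns a list of dicts, best first, with "score" (0 to 1); they miss things now and then, are a little off and sometimes report something else, mostly with a low value. They report only what shows in the picture. A call takes as long as a camera call. They do not tell look-alikes from the thing itself.
- r.look_for(thing, picture): "uv" ([column, row] in pixels, amid what is visible of it).
The state is a dict: "time_s": time; "q": joint angles; "qd": joint speeds; "joint_efforts": joint torques, N m; "ee_pos": TCP position; "ee_rot": TCP orientation; "wrist_force": force on the tool from outside, world axes, zero at the start; "wrist_torque": the same for the moment, N m; "grip_width": finger opening in mm.
Only numpy, scipy, OpenCV 4.12 (cv2) and the standard library are available. Lean on these libraries where they do the work, as an engineer would, in place of code of your own. Each camera call takes 0.05 s, during which the arm holds its last target.

### The job

Lift the depth gauge out of its white stand by the blue handle and lower its steel rod straight into the slanting well inside the blue square on the aluminium block; press on gently, so that the orange stop collar rests on the block's face and the rod slides through it, until the rod bottoms out. Keep hold of it there for a good second, then let go and leave the gauge standing in the well, rod on the bottom and collar flat on the block, so that the depth can be read. Do not shift the bottle, the tip box or the beaker.

Things in the scene. Friction and masses are not known exactly. Their poses are not given: they have to be found in the camera images.
- gauge_rod: Sliding part of the depth gauge: steel rod, 8 mm thick, 95 mm long, below a square blue handle 18 x 18 x 46 mm. Origin: centre of the handle; z along the rod, away from its tip (up as it hangs in the stand); x and y square to the handle's sides. The tip is 118 mm from the origin towards -z. The rod slides stiffly (about 4 N) through the collar and stays where left. Whole gauge: 0.12 kg.
- rod_tip (a point): Flat lower end of the rod, on its axis; axes as gauge_rod.
- collar_face (a point): Centre of the underside of the orange stop collar, a disc 30 mm in diameter and 12 mm high on the rod; z along the rod towards the handle. At the start 15 to 25 mm of rod stand out below it, less than any well depth; at most 60 mm can.
- stand_top (a point): Fixed white gauge stand, 80 x 80 mm and 55 mm high with a 12 mm hole down through its middle; this point is the centre of the hole's mouth on the top face, where the collar rests at the start. z up.
- well_mouth (a point): Centre of the well's mouth, inside a 40 mm square of blue lines on the slanting face (60 x 110 mm) of the fixed aluminium block, 97 mm up. z: the well's axis, out of it, leaning 25 degrees from vertical towards the robot's side; y: level, along the face. Well 10.5 mm in diameter, 2 mm chamfer. At 36 mm either side along y a grey plug, 18 mm in diameter, stands 10 mm out.
- well_bottom (a point): Centre of the well's flat rigid floor, on the well's axis, 35 to 57 mm below the mouth (it differs from start to start). Axes as well_mouth.
- well_floor: The well's floor itself, origin in the centre of its top; axes as well_mouth.
- bottle_mid (a point): Centre of a loose amber bottle, 60 mm in diameter, 120 mm high. To be left alone.
- tip_box_mid (a point): Centre of a loose blue box with a clear lid, 120 x 80 x 70 mm. To be left alone.
- beaker_mid (a point): Centre of a loose glass beaker, 68 mm in diameter, 85 mm high. To be left alone.
Things that resemble listed ones, but are neither listed nor needed, are in the scene too. Of the things that look like the part that bears gauge_rod, the smallest one is meant.

How it is judged (in metres and radians):
On the way, in this order (a step that is already met when the one before it is completed fails the run):
1. the gauge is lifted clear of its stand, held by the fingers (z of rod_tip in the frame of stand_top above 0.01 m and contact force between the fingers and gauge_rod above 1 N), for 0.1 s.
2. the rod stands on the well's bottom with the collar on the block's face, and the fingers keep hold of it there for a second (distance between rod_tip and well_bottom below 0.006 m and z of rod_tip in the frame of well_bottom below 0.002 m and z of collar_face in the frame of well_mouth below 0.0025 m and contact force between the fingers and gauge_rod above 1 N), for 0.8 s.
At the end, for the whole second after the job is handed in: The gauge is left standing at rest in the well: rod along the well (within 0.1 rad), its tip within 2 mm of the bottom, the collar's underside within 2.5 mm of the block's face (distance between rod_tip and well_bottom below 0.006 m and z of rod_tip in the frame of well_bottom below 0.002 m and z of collar_face in the frame of well_mouth below 0.0025 m and angle between the z axis of gauge_rod and the z axis of well_mouth, either way round below 0.1 rad and linear speed of gauge_rod below 0.01 m/s); the robot touches nothing.
It fails at once if the rod is rammed against the well's bottom (over 45 N) (contact force between gauge_rod and well_floor above 45 N).
It fails at once if the bottle, the tip box or the beaker is shifted by more than 20 mm (distance of any of bottle_mid, tip_box_mid, beaker_mid from where it was at the start of the episode above 0.02 m).
It also fails if it takes over 51 s, if anything falls off the work surface, if the arm or the gripper's body presses on something with over 40 N, if the wrist force passes 120 N, or if a joint passes its speed limit or range.

## Working session

There is one attempt and no reset: what is moved stays moved. The work goes in short steps, Python scripts to look and compute and a tool call to move; the robot and the scene stay as the last step left them, time stands still between calls to the robot, and variables do not carry over. Pictures are saved under pics/ and viewed, and the job is handed in when it is done.

Besides the shell and the picture viewer there is one more tool, called after "Emit:" as name([rows], argument=value, ...), one row to a line, values as JSON. step_arm: Moves the arm, as the interface text tells. Its arguments: {"type":"object","properties":{"moves":{"type":"array"},"squeeze":{"type":"number"}},"required":["moves"]}

```bash
ls; mkdir -p pics
cat > h.py <<'E'
import numpy as np, cv2
from station import r
from scipy.spatial.transform import Rotation as Ro
def save(s,n,crop=None,k=1):
    im=s["color"][:,:,::-1].copy()
    if crop: a,b,c,d=crop; im=im[b:d,a:c]
    if k!=1: im=cv2.resize(im,None,fx=k,fy=k,interpolation=cv2.INTER_CUBIC)
    cv2.imwrite("pics/"+n,im)
def cloud(s,T=None):
    z=s["z_map"].astype(float); v,u=np.mgrid[:z.shape[0],:z.shape[1]]
    P=np.stack([(u-s["cx"])/s["fx"]*z,(v-s["cy"])/s["fy"]*z,z],-1)
    if T is None: W=(P-np.array(s["t"]))@np.array(s["R"])
    else: W=P@T[:3,:3].T+T[:3,3]
    W[z==0]=np.nan
    return W
def toolT(st):
    T=np.eye(4);T[:3,:3]=Ro.from_euler('xyz',st["ee_rot"],degrees=True).as_matrix();T[:3,3]=st["ee_pos"];return T
E
python3 - <<'E'
from h import *
st=r.state();print(st, r.tips_ahead)
for n in["side","top","wrist"]:
    s=r.snapshot(n); save(s,n+"0.png"); np.save("/tmp/"+n+"0.npy",cloud(s, toolT(st)@np.array(s["T_tool_cam"]) if n=="wrist" else None))
    for t in["gauge_rod","collar_face","well_mouth","stand_top","rod_tip"]:
        print(n,t,[(np.round(d["uv"]).tolist(),round(d["score"],2)) for d in r.look_for(t,s)])
E
```

```text
pics
{'time_s': 0.0, 'q': array([ 7.21345984e+01,  1.22243622e+01, -2.00943620e+00,  7.58289593e+01,
       -2.40790458e-04,  9.00016245e+01]), 'qd': array([-0.0057932 ,  0.04423028,  0.07469498, -0.04780239,  0.04698226,
       -0.03467539]), 'joint_efforts': array([ 8.86127556e-03, -6.86158133e+01,  4.87118089e+01,  1.74140325e-02,
        4.49393910e-04,  2.70105585e-05]), 'ee_pos': array([153.29517352, 475.58858362, 244.81169766]), 'ee_rot': array([-1.79937242e+02,  2.42569684e-04,  1.62132974e+02]), 'wrist_force': array([ 0.15291704, -0.44038924, -0.31833172]), 'wrist_torque': array([-0.00267855,  0.0746471 , -0.00273813]), 'grip_width': 85.11156454931933} 14.0
side gauge_rod [([344.0, 237.0], 0.72), ([300.0, 255.0], 0.62), ([360.0, 215.0], 0.55)]
side collar_face [([358.0, 224.0], 0.93), ([305.0, 266.0], 0.77), ([344.0, 246.0], 0.52)]
side well_mouth [([251.0, 203.0], 0.58)]
side stand_top [([343.0, 278.0], 0.8)]
side rod_tip [([301.0, 254.0], 0.95), ([362.0, 213.0], 0.84), ([347.0, 240.0], 0.56)]
top gauge_rod [([344.0, 239.0], 0.7), ([344.0, 160.0], 0.6), ([355.0, 194.0], 0.5)]
top collar_face [([344.0, 240.0], 0.76), ([342.0, 157.0], 0.63), ([352.0, 196.0], 0.55)]
top well_mouth [([215.0, 199.0], 0.87)]
top stand_top [([346.0, 202.0], 0.9)]
top rod_tip [([338.0, 158.0], 0.43), ([358.0, 196.0], 0.41)]
wrist gauge_rod []
wrist collar_face []
wrist well_mouth []
wrist stand_top []
wrist rod_tip []
```

View pics/side0.png

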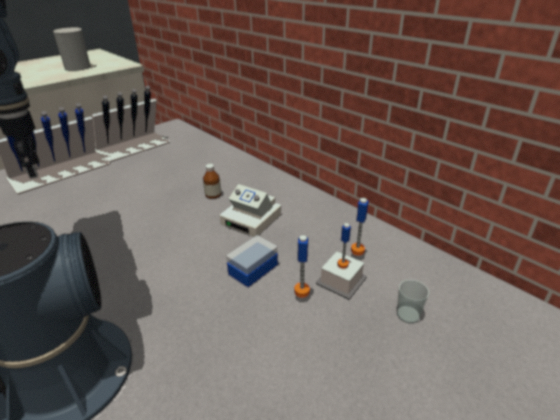

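View pics/top0.png

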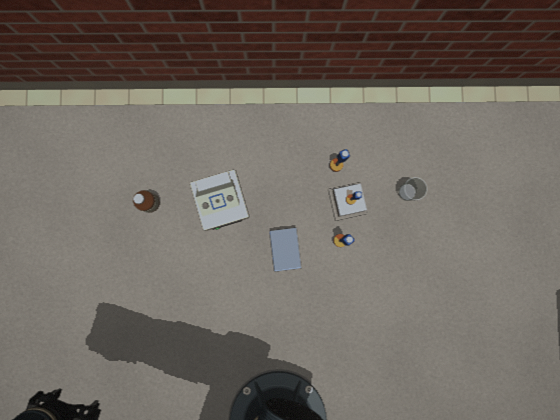

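Run:
```python
import cv2
a=cv2.imread('pics/side0.png')[190:320,230:400];b=cv2.imread('pics/top0.png')[130:260,170:390]
cv2.imwrite('pics/c1.png',cv2.resize(a,None,fx=4.5,fy=4.5,interpolation=2));cv2.imwrite('pics/c2.png',cv2.resize(b,None,fx=3.6,fy=3.6,interpolation=2))
```

```text
(no output)
```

View pics/c1.png

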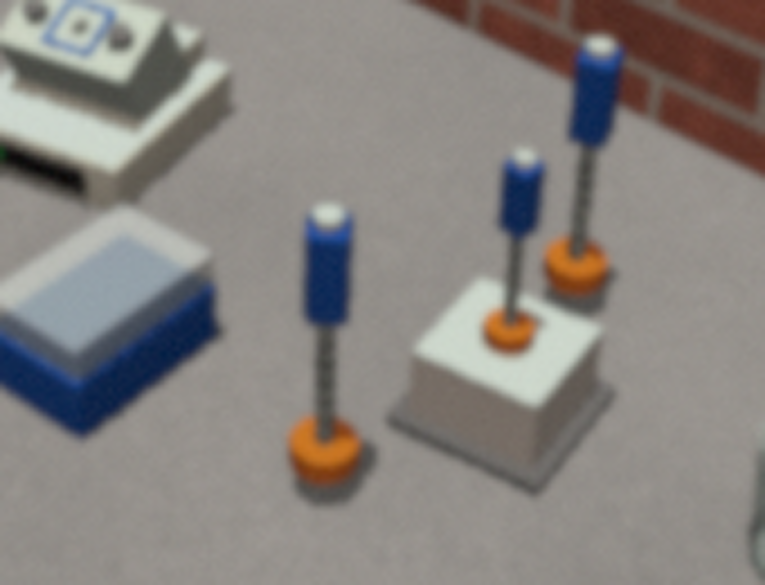

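View pics/c2.png

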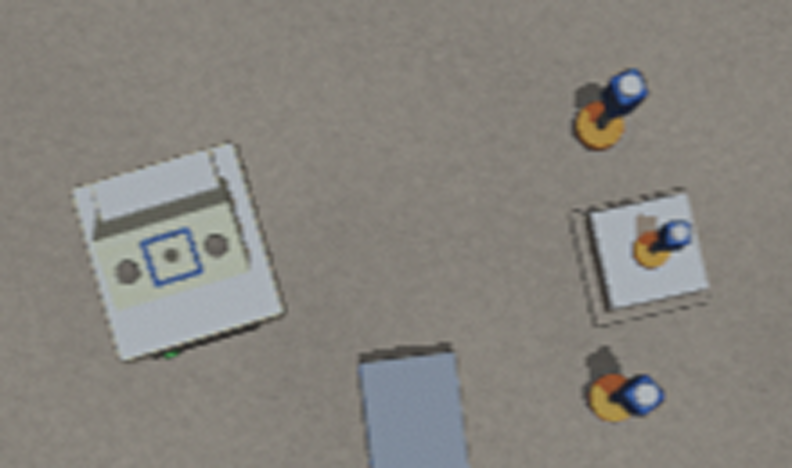

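Three gauges show. In the top view they are at (355,196), in the white stand, and at (344,160) and (344,239), both larger and standing on the table. The one in the stand is the smallest, so that is the one meant; the crops confirm it. The well is in the blue square at top (215,201). Next I measure.

Run:
```python
from h import *
t=np.load('/tmp/top0.npy');s=np.load('/tmp/side0.npy')
im=cv2.imread('pics/top0.png');im2=cv2.imread('pics/side0.png')
np.set_printoptions(precision=1,suppress=True)
for n,(u,v) in dict(standL=(340,190),stand=(345,210),hand=(358,196),coll=(350,201),well=(217,201),pl1=(205,206),pl2=(230,198),box=(285,250),bottle=(140,200),beaker=(411,188)).items(): print(n,t[v,u])
def rep(W,m,n):
    P=W[m];P=P[~np.isnan(P[:,0])];print(n,len(P),np.median(P,0),P.min(0),P.max(0))
# stand top plane
m=(abs(t[...,2]-55)<4); m[:, :330]=0;m[:,370:]=0;m[:180]=0;m[225:]=0
rep(t,m,'standtop')
P=t[m][:,:2].astype(np.float32);print(cv2.minAreaRect(P))
for W,i,nm in((t,im,'top'),(s,im2,'side')):
    b=i.astype(int);blue=(b[...,0]-b[...,2]>40)
    reg=(np.linalg.norm(W[...,:2]-t[m][:,:2].mean(0),axis=-1)<35)&(W[...,2]>60)
    rep(W,reg&blue,nm+' handle'); rep(W,reg&(W[...,2]>140),nm+' hi')
    org=(b[...,2]-b[...,0]>60);rep(W,reg&org,nm+' collar')
    Q=W[reg&(W[...,2]>100)];print(Q)
```

```text
standL [ 666.2 -193.7   50.2]
stand [ 606.4 -206.    55.5]
hand [ 632.5 -219.8  186.1]
coll [ 631.5 -219.4   67.4]
well [635.1 164.6  79.8]
pl1 [618.3 194.1 110.9]
pl2 [640.2 124.8 107.5]
box [492.6 -28.1  69. ]
bottle [636.  370.4 123.6]
beaker [ 675.3 -419.     6.1]
standtop 528 [ 631.9 -216.7   55.3] [ 591.8 -267.9   51.2] [ 683.3 -175.8   59. ]
((638.0292358398438, -222.82159423828125), (80.10470581054688, 81.50196075439453), 11.465532302856445)
top handle 23 [ 633.5 -218.4  179.3] [ 630.4 -229.9  175.5] [ 644.3 -213.4  185.4]
top hi 70 [ 635.7 -219.3  178.3] [ 628.7 -229.9  142.9] [ 647.  -212.9  188.3]
top collar 52 [ 634.3 -216.9   67.4] [ 625.3 -233.8   61.8] [ 651.9 -208.2   72.2]
[[ 647.  -216.7  177.2]
 [ 646.6 -218.9  179.6]
 [ 646.1 -220.7  183.8]
 [ 646.8 -224.6  177.8]
 [ 646.3 -226.5  181.6]
 [ 644.3 -213.8  177.7]
 [ 643.8 -215.8  181.4]
 [ 643.9 -218.6  180.5]
 [ 643.4 -220.5  184.2]
 [ 643.2 -223.   185.4]
 [ 644.2 -227.3  177.1]
 [ 644.1 -229.9  177.2]
 [ 645.8 -214.8  143. ]
 [ 644.1 -214.9  157.2]
 [ 641.8 -214.2  175.5]
 [ 641.7 -216.7  176.3]
 [ 640.7 -217.8  
[... 5630 characters left out ...]
.6]
 [ 634.8 -219.4  123.9]
 [ 633.4 -223.5  127. ]
 [ 636.2 -224.5  126.1]
 [ 637.8 -226.3  126.2]
 [ 635.2 -219.5  120.6]
 [ 633.7 -223.6  123.8]
 [ 637.8 -223.5  121.5]
 [ 641.1 -224.2  120.1]
 [ 635.  -219.9  117.8]
 [ 632.4 -224.8  122.1]
 [ 635.9 -225.3  120.4]
 [ 639.5 -225.6  118.6]
 [ 633.3 -221.4  116.4]
 [ 633.9 -224.   117.6]
 [ 637.1 -224.6  116.2]
 [ 635.4 -220.2  111.3]
 [ 635.5 -223.1  113. ]
 [ 636.1 -225.7  114.2]
 [ 631.7 -223.2  112. ]
 [ 633.3 -225.   112.2]
 [ 637.1 -225.3  110.2]
 [ 634.8 -221.2  105.9]
 [ 632.8 -225.7  109.7]
 [ 637.5 -225.3  106.8]
 [ 636.  -220.6  101.6]
 [ 634.4 -224.8  105.1]
 [ 636.9 -226.   104.3]
 [ 633.9 -222.4  100.7]
 [ 634.1 -225.3  102.3]]
```

Run:
```python
from h import *
np.set_printoptions(precision=2,suppress=True)
s=r.snapshot("wrist");print(np.array(s["T_tool_cam"]),s["fx"],s["cx"],s["cy"])
t=np.load('/tmp/top0.npy');w=np.load('/tmp/side0.npy')
for c in[(700,-205),(560,-210)]:
  for W in(t,w):
    P=W[(np.abs(W[...,0]-c[0])<45)&(np.abs(W[...,1]-c[1])<50)&(W[...,2]>150)];print(c,P.min(0),np.median(P,0),P.max(0))
# block face plane fit
def fit(W):
    g=W[(np.abs(W[...,0]-635)<60)&(np.abs(W[...,1]-160)<60)&(W[...,2]>60)&(W[...,2]<160)]
    best=None;rng=np.random.default_rng(0)
    for _ in range(500):
        a=g[rng.choice(len(g),3,False)];n=np.cross(a[1]-a[0],a[2]-a[0]);n/=np.linalg.norm(n)+1e-9
        if n[2]<0:n=-n
        if abs(n[2]-.906)>.06: continue
        i=abs((g-a[0])@n)<3
        if best is None or i.sum()>best.sum(): best=i
    q=g[best];c=q.mean(0);n=np.linalg.svd(q-c)[2][2];n*=np.sign(n[2]);print(len(q),c,n,np.degrees(np.arccos(n[2])),np.degrees(np.arctan2(n[1],n[0])));return c,n
fit(t);fit(w)
```

```text
[[   0.     -0.96   -0.29   73.62]
 [   1.      0.     -0.     -0.5 ]
 [   0.     -0.29    0.96 -129.62]
 [   0.      0.      0.      1.  ]] 322.48975621869175 279.13502060184913 204.2517312000688
(700, -205) [ 732.81 -201.29  150.56] [ 738.68 -185.57  184.04] [ 744.54 -176.15  197.49]
(700, -205) [ 730.46 -202.51  150.82] [ 737.21 -191.61  172.08] [ 744.98 -176.24  192.21]
(560, -210) [ 515.03 -205.67  153.86] [ 522.26 -190.52  187.51] [ 533.38 -178.35  196.85]
(560, -210) [ 515.26 -208.53  151.63] [ 518.25 -199.78  184.1 ] [ 532.34 -178.65  191.47]
596 [634.43 160.7   97.71] [-0.41 -0.12  0.9 ] 25.37218020502016 -164.2557285076101
424 [633.7  157.5   94.93] [-0.4  -0.11  0.91] 24.578966668550343 -164.18222333976541
```

View pics/wrist0.png

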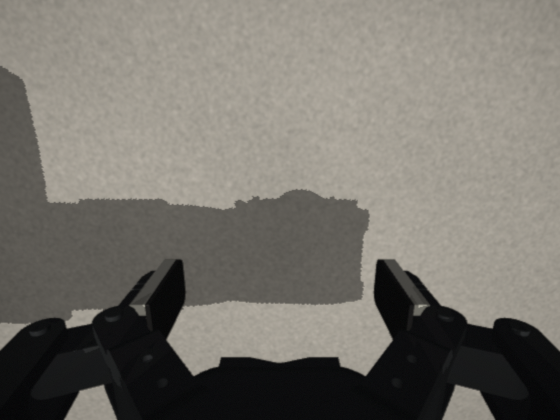

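Emit:
step_arm([
  [[0, 0, -0.03], [0, 0, 6], -1],
  [[0, 0, -0.03], [0, 0, 0], -1],
])

```text
time_s: 1.15
ee_pos: [153.2, 475.3, 305.7]
ee_rot: [-179.9, 0.0, 155.9]
wrist_force: [-0.0, 0.6, 0.7]
grip_width: 85.6
```

```bash
python3 -c "
from station import r
s=r.state();print(s['q'],s['ee_pos'],s['ee_rot'],s['time_s'])"
```

```text
[ 7.21354804e+01  1.21823204e+01  6.69691329e+00  8.46086422e+01
 -1.90666609e-04  9.62125233e+01] [153.19450474 475.30218102 305.68456818] [-1.79906524e+02  1.03672474e-02  1.55922966e+02] 1.15
```

```bash
cat > plan.py <<'E'
from h import *
def plan(pos,R,n,st=None):
    st=st or r.state();T=toolT(st);R0=T[:3,:3];p0=T[:3,3]
    w=Ro.from_matrix(R0.T@R).as_rotvec(degrees=True)
    dR=Ro.from_rotvec(w/n,degrees=True)
    rows=[];Rk=R0.copy();d=(np.array(pos)-p0)/n/1000
    for k in range(n):
        rows.append((np.round(Rk.T@d,4).tolist(),np.round(w/n,2).tolist())); Rk=Rk@dR.as_matrix()
    print("dist",np.linalg.norm(d)*n,"rot",w)
    # merge identical
    for a in rows: print(a)
def down(yaw): return Ro.from_euler('xyz',[180,0,yaw],degrees=True).as_matrix()
E
python3 - <<'E'
from plan import *
plan((608,152,305),down(196),12)
E
```

```text
dist 0.5580078918864609 rot [-9.32595300e-02 -2.27511959e-02 -4.00770336e+01]
([-0.0456, -0.0091, 0.0001], [-0.01, -0.0, -3.34])
([-0.045, -0.0118, 0.0001], [-0.01, -0.0, -3.34])
([-0.0442, -0.0144, 0.0001], [-0.01, -0.0, -3.34])
([-0.0433, -0.0169, 0.0001], [-0.01, -0.0, -3.34])
([-0.0422, -0.0194, 0.0001], [-0.01, -0.0, -3.34])
([-0.041, -0.0219, 0.0001], [-0.01, -0.0, -3.34])
([-0.0397, -0.0242, 0.0001], [-0.01, -0.0, -3.34])
([-0.0382, -0.0265, 0.0001], [-0.01, -0.0, -3.34])
([-0.0366, -0.0287, 0.0001], [-0.01, -0.0, -3.34])
([-0.0349, -0.0307, 0.0001], [-0.01, -0.0, -3.34])
([-0.033, -0.0327, 0.0001], [-0.01, -0.0, -3.34])
([-0.0311, -0.0346, 0.0001], [-0.01, -0.0, -3.34])
```

Emit:
step_arm([
  [[-0.0456, -0.0091, 0], [0, 0, -3.34], -1],
  [[-0.045, -0.0118, 0], [0, 0, -3.34], -1],
  [[-0.0442, -0.0144, 0], [0, 0, -3.34], -1],
  [[-0.0433, -0.0169, 0], [0, 0, -3.34], -1],
  [[-0.0422, -0.0194, 0], [0, 0, -3.34], -1],
  [[-0.041, -0.0219, 0], [0, 0, -3.34], -1],
  [[-0.0397, -0.0242, 0], [0, 0, -3.34], -1],
  [[-0.0382, -0.0265, 0], [0, 0, -3.34], -1],
  [[-0.0366, -0.0287, 0], [0, 0, -3.34], -1],
  [[-0.0349, -0.0307, 0], [0, 0, -3.34], -1],
  [[-0.033, -0.0327, 0], [0, 0, -3.34], -1],
  [[-0.0311, -0.0346, 0], [0, 0, -3.34], -1],
  [[0, 0, 0], [0, 0, 0], -1],
  [[0, 0, 0], [0, 0, 0], -1],
])

```text
time_s: 2.55
ee_pos: [609.8, 153.6, 304.4]
ee_rot: [180.0, -0.1, -163.9]
wrist_force: [-0.2, 1.7, 0.4]
grip_width: 85.5
```

Run:
```python
from h import *
np.set_printoptions(precision=2,suppress=True)
st=r.state();s=r.snapshot("wrist");print(st['ee_pos'],st['ee_rot'],st['q'])
save(s,"w1.png");T=toolT(st)@np.array(s["T_tool_cam"]);W=cloud(s,T);np.save('/tmp/w1.npy',W);np.save('/tmp/w1T.npy',T)
print([(d['uv'],d['score']) for d in r.look_for("well_mouth",s)])
```

```text
[609.76 153.58 304.43] [ 179.99   -0.06 -163.9 ] [14.13 29.41 31.24 91.9   0.01 -1.97]
[([282.1, 206.4], 0.98)]
```

View pics/w1.png

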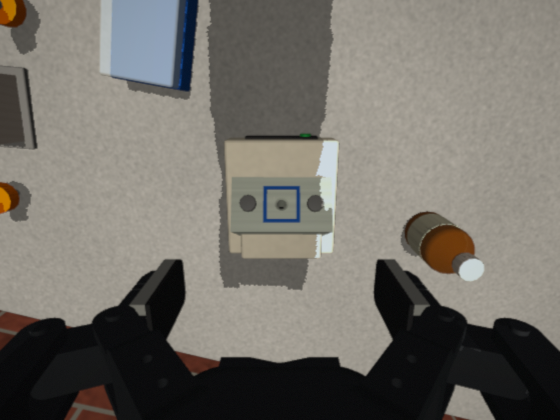

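The well sits at (282,205), inside the blue square, with plugs at (248,203) and (315,203).

```bash
cat > well.py <<'E'
from h import *
def well(s,T,W):
    c=s["color"].astype(int)
    bl=(c[...,2]-c[...,0]>45)
    P=W; reg=(np.linalg.norm(P[...,:2]-[634,160],axis=-1)<40)
    m=(bl&reg).astype(np.uint8); v,u=np.nonzero(m)
    rect=cv2.minAreaRect(np.stack([u,v],1).astype(np.float32));
    g=(np.linalg.norm(P[...,:2]-[634,160],axis=-1)<70)&(abs(P[...,2]-97-(P[...,:2]-[634,160])@np.array([.45,.13]))<5)
    q=P[g]
    for _ in range(3):
        cc=q.mean(0);n=np.linalg.svd(q-cc,full_matrices=False)[2][2];n*=np.sign(n[2]);q=q[abs((q-cc)@n)<2]
    def ray(uv):
        d=T[:3,:3]@np.array([(uv[0]-s["cx"])/s["fx"],(uv[1]-s["cy"])/s["fy"],1]);return T[:3,3]+d*(((cc-T[:3,3])@n)/(d@n))
    print("rect",rect,"n",n,"tilt",np.degrees(np.arccos(n[2])),"az",np.degrees(np.arctan2(n[1],n[0])),len(q))
    bx=np.array([ray(p) for p in cv2.boxPoints(rect)]);print("corners",bx,"sides",np.linalg.norm(np.diff(bx,axis=0),axis=1))
    e=bx[1]-bx[0];print("mouth",bx.mean(0))
    # edges of lines for azimuth
    for i in range(4):
        e=bx[(i+1)%4]-bx[i];print("edge az",np.degrees(np.arctan2(e[1],e[0])),e[2])
    return ray
E
python3 - <<'E'
from well import *
np.set_printoptions(precision=2,suppress=True)
st=r.state();s=r.snapshot("wrist");T=toolT(st)@np.array(s["T_tool_cam"]);W=cloud(s,T)
ray=well(s,T,W)
save(s,"w1c.png",(220,160,340,260),6)
print(ray((281.5,205)))
E
```

```text
rect ((279.5, 203.5), (35.0, 35.0), 90.0) n [-0.41 -0.12  0.91] tilt 24.98148358489463 az -164.023611206955 4877
corners [[621.77 139.12  89.69]
 [611.03 176.06  89.62]
 [644.71 185.54 105.92]
 [655.27 149.19 105.99]] sides [38.47 38.59 37.86]
mouth [633.19 162.47  97.8 ]
edge az 106.21356626241054 -0.07419158190873532
edge az 15.726701184514404 16.29946234141903
edge az -73.79823896088604 0.06937732896142279
edge az -163.27096270985462 -16.294648088471718
[634.16 165.02  98.56]
```

View pics/w1c.png

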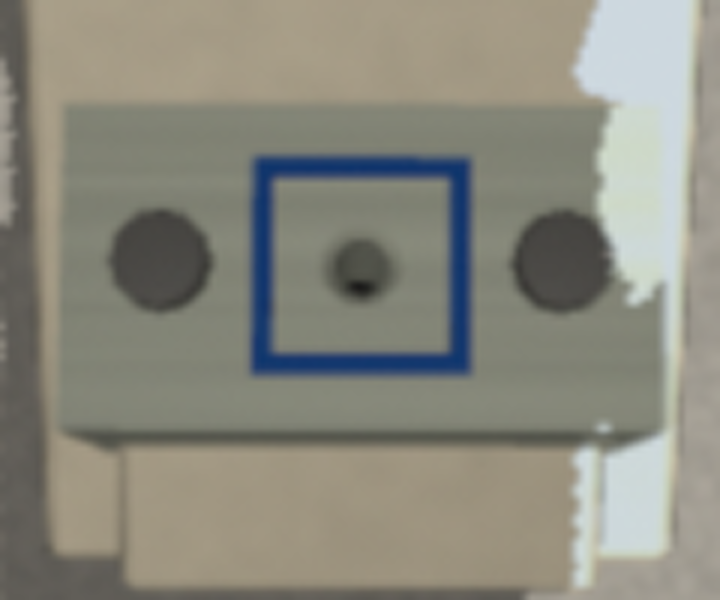

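Run:
```python
from plan import *
np.set_printoptions(precision=2,suppress=True)
n=np.array([-.41,-.12,.906]);n/=np.linalg.norm(n);c=np.array([633.4,162.3,97.5])
for nm,uv in(("top",(217.4,200.7)),("side",(247.5,195.6))):
    s=r.snapshot(nm);R=np.array(s["R"]);C=-R.T@np.array(s["t"])
    d=R.T@np.array([(uv[0]-s["cx"])/s["fx"],(uv[1]-s["cy"])/s["fy"],1])
    print(nm,C+d*((c-C)@n)/(d@n))
plan((634,-222,300),down(180),10)
```

```text
top [634.11 161.27  97.68]
side [633.39 159.42  97.11]
dist 0.37803449520923466 rot [ 0.01  0.04 16.28]
([0.0081, -0.0369, 0.0006], [0.0, 0.0, 1.63])
([0.0071, -0.0371, 0.0006], [0.0, 0.0, 1.63])
([0.006, -0.0373, 0.0006], [0.0, 0.0, 1.63])
([0.005, -0.0375, 0.0006], [0.0, 0.0, 1.63])
([0.0039, -0.0376, 0.0006], [0.0, 0.0, 1.63])
([0.0028, -0.0377, 0.0006], [0.0, 0.0, 1.63])
([0.0017, -0.0378, 0.0006], [0.0, 0.0, 1.63])
([0.0007, -0.0378, 0.0006], [0.0, 0.0, 1.63])
([-0.0004, -0.0378, 0.0006], [0.0, 0.0, 1.63])
([-0.0015, -0.0378, 0.0006], [0.0, 0.0, 1.63])
```

Emit:
step_arm([
  [[0.0081, -0.0369, 0.0006], [0, 0, 1.63], -1],
  [[0.0071, -0.0371, 0.0006], [0, 0, 1.63], -1],
  [[0.006, -0.0373, 0.0006], [0, 0, 1.63], -1],
  [[0.005, -0.0375, 0.0006], [0, 0, 1.63], -1],
  [[0.0039, -0.0376, 0.0006], [0, 0, 1.63], -1],
  [[0.0028, -0.0377, 0.0006], [0, 0, 1.63], -1],
  [[0.0017, -0.0378, 0.0006], [0, 0, 1.63], -1],
  [[0.0007, -0.0378, 0.0006], [0, 0, 1.63], -1],
  [[-0.0004, -0.0378, 0.0006], [0, 0, 1.63], -1],
  [[-0.0015, -0.0378, 0.0006], [0, 0, 1.63], -1],
  [[0, 0, 0], [0, 0, 0], -1],
  [[0, 0, 0], [0, 0, 0], -1],
])

```text
time_s: 4.0
ee_pos: [634.2, -222.9, 299.4]
ee_rot: [180.0, 0.0, 179.9]
wrist_force: [0.1, 0.3, -0.3]
grip_width: 85.7
```

Run:
```python
from h import *
np.set_printoptions(precision=2,suppress=True)
st=r.state();s=r.snapshot("wrist");print(st['ee_pos'],st['ee_rot'],st['q'])
save(s,"w2.png",(140,60,420,270),2.8);T=toolT(st)@np.array(s["T_tool_cam"]);W=cloud(s,T)
np.savez('/tmp/w2.npz',W=W,c=s["color"],T=T,k=[s["fx"],s["fy"],s["cx"],s["cy"]])
print([(d['uv'],d['score']) for d in r.look_for("gauge_rod",s)])
```

```text
[ 634.15 -222.86  299.39] [179.99   0.01 179.89] [-19.37  36.32  42.11  95.78   0.01 -19.26]
[([281.9, 200.4], 0.89), ([320.7, 51.9], 0.82), ([315.5, 307.8], 0.65)]
```

View pics/w2.png

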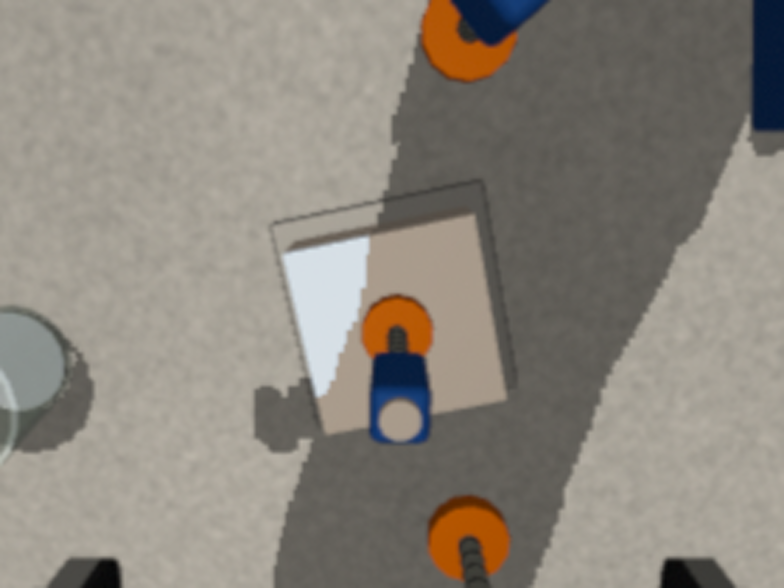

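Run:
```python
import numpy as np
np.set_printoptions(precision=2,suppress=True)
d=np.load('/tmp/w2.npz');W=d['W'];T=d['T'];fx,fy,cx,cy=d['k']
def ray(uv,z):
    q=T[:3,:3]@np.array([(uv[0]-cx)/fx,(uv[1]-cy)/fy,1]);return T[:3,3]+q*((z-T[2,3])/q[2])
m=(np.linalg.norm(W[...,:2]-[638,-222],axis=-1)<30)
H=W[m&(W[...,2]>130)];top=H[H[:,2]>176]
print(len(H),len(top),top.mean(0),top.min(0),top.max(0))
f=H[(H[:,2]<174)&(H[:,2]>138)];c=f.mean(0);n=np.linalg.svd(f-c)[2][2];print('front',len(f),c,n,np.degrees(np.arctan2(n[1],n[0])),f[:,1].min(),f[:,1].max())
for uv in((400,419),(399,331)):
    p=((uv[0]+.5)/2.8-.5+140,(uv[1]+.5)/2.8-.5+60);print(p,ray(p,181),ray(p,67))
g=m&(abs(W[...,2]-67)<3);print('collar',W[g].mean(0),W[g].min(0),W[g].max(0))
v,u=np.nonzero(m&(W[...,2]>176));
import cv2
print(cv2.minAreaRect(top[:,:2].astype(np.float32)))
```

```text
11639 11421 [ 620.85 -221.82  364.51] [ 611.73 -243.75  176.07] [ 647.   -200.36  385.89]
front 201 [ 629.36 -220.12  156.83] [-1.    0.02  0.  ] 178.98329725617188 -228.9683977979982 -211.14401880814563
(282.53571428571433, 209.32142857142858) [ 638.57 -220.32  181.  ] [ 674.5  -219.11   67.  ]
(282.17857142857144, 177.89285714285717) [ 612.76 -220.64  181.  ] [ 636.82 -219.58   67.  ]
collar [ 634.57 -220.09   68.  ] [ 623.24 -233.52   64.65] [ 648.61 -206.06   69.98]
((629.5574951171875, -221.8640594482422), (35.119773864746094, 43.49357986450195), 1.1402274370193481)
```

Emit:
step_arm([
  [[-0.0041, 0.0022, 0.02], [0, 0, 0.9], -1],
  [[0, 0, 0.03], [0, 0, 0], -1],
  [[0, 0, 0.03], [0, 0, 0], -1],
  [[0, 0, 0.03], [0, 0, 0], -1],
  [[0, 0, 0.02], [0, 0, 0], -1],
  [[0, 0, 0.0145], [0, 0, 0], -1],
  [[0, 0, 0], [0, 0, 0], -1],
  [[0, 0, 0], [0, 0, 0], -1],
])

```text
time_s: 4.9
ee_pos: [638.5, -219.7, 155.7]
ee_rot: [-180.0, 0.0, 179.1]
wrist_force: [0.3, 0.9, 0.1]
grip_width: 85.1
```

Run:
```python
from h import *
s=r.snapshot("wrist");save(s,"w3.png");s=r.snapshot("side");save(s,"s3.png",(260,180,440,310),4.4);print(r.state()['ee_pos'],r.state()['ee_rot'])
```

```text
[ 638.97437448 -220.28719237  156.25244012] [-1.79969482e+02  1.01904977e-01  1.79063456e+02]
```

View pics/w3.png

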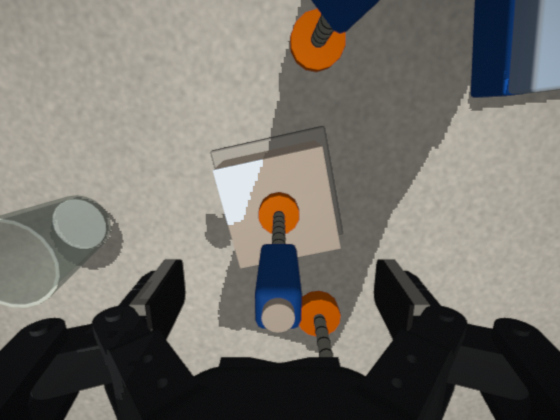

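View pics/s3.png

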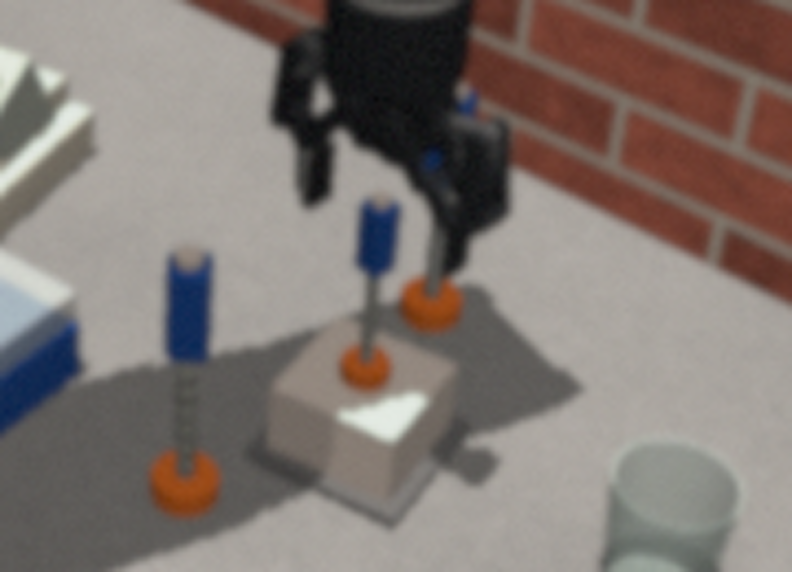

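The handle, at (279,290), is midway between the jaws at 185 and 375. Closing.

Emit:
step_arm([
  [[0, 0, 0], [0, 0, 0], 1],
  [[0, 0, 0], [0, 0, 0], 1],
  [[0, 0, 0], [0, 0, 0], 1],
  [[0, 0, 0], [0, 0, 0], 1],
  [[0, 0, 0], [0, 0, 0], 1],
  [[0, 0, 0], [0, 0, 0], 1],
  [[0, 0, 0], [0, 0, 0], 1],
  [[0, 0, 0], [0, 0, 0], 1],
], squeeze=25)

```text
time_s: 5.8
ee_pos: [638.4, -220.7, 154.8]
ee_rot: [180.0, 0.0, 179.0]
wrist_force: [-0.9, 0.6, 0.6]
grip_width: 17.5
```

Gripped at about 18 mm. Lifting slowly first.

Emit:
step_arm([
  [[0, 0, -0.01], [0, 0, 0], 1],
  [[0, 0, -0.015], [0, 0, 0], 1],
  [[0, 0, -0.02], [0, 0, 0], 1],
  [[0, 0, -0.03], [0, 0, 0], 1],
  [[0, 0, -0.03], [0, 0, 0], 1],
  [[0, 0, -0.03], [0, 0, 0], 1],
  [[0, 0, 0], [0, 0, 0], 1],
  [[0, 0, 0], [0, 0, 0], 1],
])

```text
time_s: 6.6
ee_pos: [638.7, -220.9, 290.3]
ee_rot: [-180.0, 0.1, 179.0]
wrist_force: [0.1, -0.3, -2.5]
grip_width: 17.8
```

Run:
```python
from plan import *
st=r.state();s=r.snapshot("wrist");save(s,"w4.png");print(st['ee_pos'],st['ee_rot'],st['wrist_force'],st['grip_width'])
W=cloud(s,np.array(s["T_tool_cam"]));np.savez('/tmp/w4.npz',W=W,c=s["color"],T=np.array(s["T_tool_cam"]),k=[s["fx"],s["fy"],s["cx"],s["cy"]])
s=r.snapshot("side");save(s,"s4.png",(260,150,440,310),4.4)
```

```text
[ 638.67136416 -220.92974425  290.29808341] [-1.79968247e+02  6.89083347e-02  1.79011357e+02] [ 0.13377195 -0.26878498 -2.54144725] 17.78854997578615
```

View pics/w4.png

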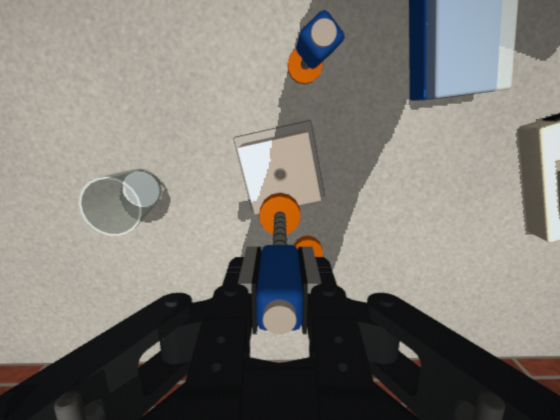

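View pics/s4.png

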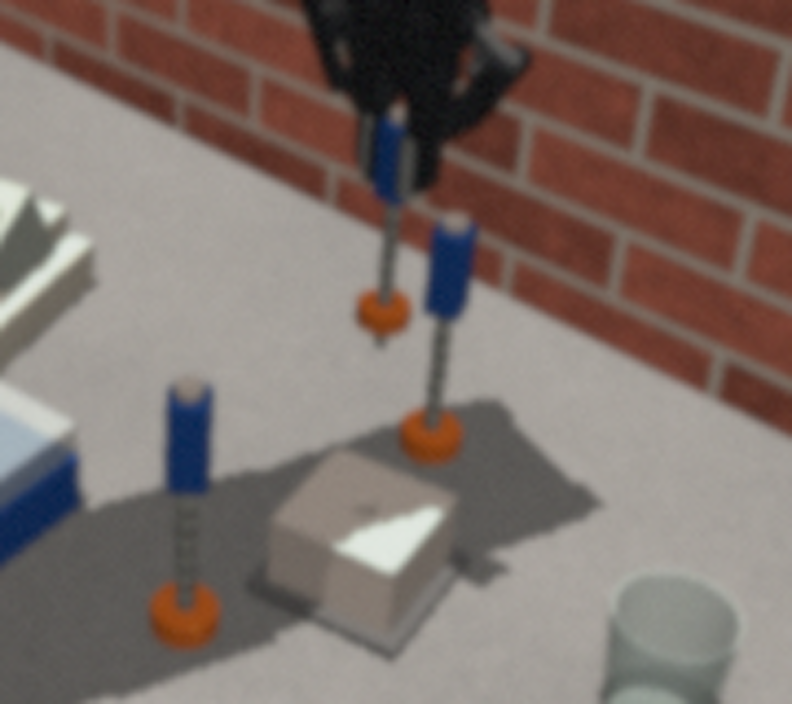

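Run:
```python
import numpy as np,cv2
np.set_printoptions(precision=2,suppress=True)
d=np.load('/tmp/w4.npz');W=d['W'];c=d['c'].astype(int)
near=(np.linalg.norm(W[...,:2],axis=-1)<35)&(W[...,2]<125)
org=near&(c[...,0]-c[...,2]>80)&(W[...,2]>50)
P=W[org];print('collar',len(P),P.min(0),P.max(0),P.mean(0)); t=P[abs(P[:,2]-np.median(P[:,2]))<1.5];print(np.median(P[:,2]),cv2.minEnclosingCircle(t[:,:2].astype(np.float32)), t[:,:2].mean(0))
v,u=np.nonzero(org);print('px',u.min(),u.max(),v.min(),v.max())
rod=near&~org&(abs(W[...,1])<8)&(W[...,2]>20)&(W[...,2]<85)
bl=(c[...,2]-c[...,0]>40)
P=W[rod&~bl];
for a in range(20,85,8):
    q=P[(P[:,2]>=a)&(P[:,2]<a+8)]
    if len(q): print(a,len(q),q[:,0].max(),np.median(q[:,0]),q[:,1].min(),q[:,1].max(),np.median(q[:,1]))
B=W[near&bl&(abs(W[...,1])<12)&(W[...,2]>-40)&(W[...,2]<25)]
for a in range(-30,25,8):
    q=B[(B[:,2]>=a)&(B[:,2]<a+8)]
    if len(q): print('h',a,len(q),np.median(q[:,0]),q[:,1].min(),q[:,1].max())
print(B[:,2].min(),B[:,2].max())
```

```text
collar 1074 [-13.32 -13.96  53.19] [15.41 14.57 95.88] [ 3.41  0.1  86.93]
86.88614394838044 ((0.5454089045524597, 0.19182685017585754), 14.8306303024292) [2.75 0.19]
px 260 300 194 234
28 55 4.528305696201116 3.980249252660073 -3.5949066784531496 3.547417442417379 -0.28987800240752426
36 77 5.028641011427268 3.687548532271876 -3.779797793315454 3.715859222109029 -0.2965480765357656
44 62 4.636425815187465 3.694745124697853 -3.314943907233779 3.9204872423574693 0.8589299474961843
52 52 4.620704821931 3.7859240713392808 -3.984532958951837 3.4516408845577122 -0.0033346152125592887
60 50 4.469603470943014 3.7313699915379814 -3.5115149851806584 3.5792740059833954 0.004397794383552978
68 50 4.574008997571198 3.572304892058945 -3.679930982710104 3.709864924398498 0.3447284928431443
76 38 4.739719601955429 3.7195041836367224 -3.1091479846881 3.833732729090445 0.02059736074187457
84 10 4.428152420122387 3.551196169921461 -3.8348923953422096 2.469915184652371 -1.3708862747668051
h -30 1053 6.3809253577957605 -8.97040453758921 8.59062407513805
h -22 456 9.116727230487342 -8.877662405849021 8.455932692777468
h -14 386 9.135168293910574 -8.89425976764625 8.377197139900113
h -6 323 9.150927332023898 -8.86266121171802 8.404238772614718
h 2 267 9.159760266599307 -8.732413364098075 8.29301331368775
h 10 201 9.100461591276982 -8.826760720163879 8.352304693057567
-30.803783859300694 17.843468492866236
```

```bash
cat >> plan.py <<'E'
def wellR(az=16.0,tilt=25.0):
    a=np.radians(az);t=np.radians(tilt);h=np.array([-np.cos(a),-np.sin(a),0]);e=np.array([0,0,1.])
    n=np.sin(t)*h+np.cos(t)*e;x=np.cos(t)*h-np.sin(t)*e;z=-n;return np.stack([x,np.cross(z,x),z],1)
M=np.array([633.4,162.0,97.5])
E
python3 - <<'E'
from plan import *
R=wellR();print(Ro.from_matrix(R).as_euler('xyz',degrees=True));plan(M-R[:,2]*(113.5+40),R,12)
E
```

```text
[ 180.   25. -164.]
dist 0.37456349497662805 rot [ -3.67156486 -24.89697272 -16.72790211]
([0.0061, 0.0303, 0.0044], [-0.31, -2.07, -1.39])
([0.0055, 0.0304, 0.0043], [-0.31, -2.07, -1.39])
([0.0049, 0.0305, 0.0043], [-0.31, -2.07, -1.39])
([0.0043, 0.0306, 0.0043], [-0.31, -2.07, -1.39])
([0.0038, 0.0307, 0.0043], [-0.31, -2.07, -1.39])
([0.0032, 0.0307, 0.0043], [-0.31, -2.07, -1.39])
([0.0026, 0.0308, 0.0044], [-0.31, -2.07, -1.39])
([0.002, 0.0308, 0.0045], [-0.31, -2.07, -1.39])
([0.0014, 0.0308, 0.0046], [-0.31, -2.07, -1.39])
([0.0008, 0.0308, 0.0047], [-0.31, -2.07, -1.39])
([0.0002, 0.0308, 0.0049], [-0.31, -2.07, -1.39])
([-0.0003, 0.0308, 0.005], [-0.31, -2.07, -1.39])
```

Emit:
step_arm([
  [[0.0061, 0.0303, 0.0044], [-0.31, -2.07, -1.39], 1],
  [[0.0055, 0.0304, 0.0043], [-0.31, -2.07, -1.39], 1],
  [[0.0049, 0.0305, 0.0043], [-0.31, -2.07, -1.39], 1],
  [[0.0043, 0.0306, 0.0043], [-0.31, -2.07, -1.39], 1],
  [[0.0038, 0.0307, 0.0043], [-0.31, -2.07, -1.39], 1],
  [[0.0032, 0.0307, 0.0043], [-0.31, -2.07, -1.39], 1],
  [[0.0026, 0.0308, 0.0044], [-0.31, -2.07, -1.39], 1],
  [[0.002, 0.0308, 0.0045], [-0.31, -2.07, -1.39], 1],
  [[0.0014, 0.0308, 0.0046], [-0.31, -2.07, -1.39], 1],
  [[0.0008, 0.0308, 0.0047], [-0.31, -2.07, -1.39], 1],
  [[0.0002, 0.0308, 0.0049], [-0.31, -2.07, -1.39], 1],
  [[-0.0003, 0.0308, 0.005], [-0.31, -2.07, -1.39], 1],
  [[0, 0, 0], [0, 0, 0], 1],
  [[0, 0, 0], [0, 0, 0], 1],
])

```text
time_s: 8.1
ee_pos: [570.4, 144.1, 236.5]
ee_rot: [180.0, 24.9, -164.0]
wrist_force: [-0.4, -0.1, -1.0]
grip_width: 17.8
```

```bash
cat > chk.py <<'E'
import sys
from plan import *
np.set_printoptions(precision=2,suppress=True)
k=sys.argv[1]
st=r.state();s=r.snapshot("wrist");T=toolT(st)@np.array(s["T_tool_cam"]);W=cloud(s,T)
print(st['time_s'],st['ee_pos'],st['ee_rot'],st['wrist_force'],st['grip_width'])
Rt=toolT(st)[:3,:3];print("z angle to well axis deg",np.degrees(np.arccos(np.clip(Rt[:,2]@wellR()[:,2],-1,1))),"tip above mouth (well axes)",wellR().T@(toolT(st)[:3,3]+Rt[:,2]*113.5-M))
save(s,f"w{k}.png");save(s,f"w{k}c.png",(200,150,360,270),5)
np.savez(f'/tmp/w{k}.npz',W=W,c=s["color"],T=T,Tt=toolT(st),k=[s["fx"],s["fy"],s["cx"],s["cy"]])
a=r.snapshot("side");save(a,f"s{k}.png",(190,140,320,240),6)
E
python3 chk.py 5
```

```text
8.1 [570.39 144.06 236.5 ] [ 179.99   24.92 -163.97] [-0.39 -0.09 -1.03] 17.848685597992027
z angle to well axis deg 0.0866308538854988 tip above mouth (well axes) [  0.79   0.17 -40.16]
```

View pics/w5.png

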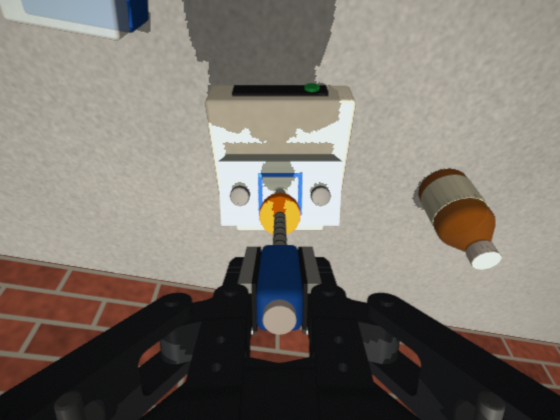

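View pics/s5.png

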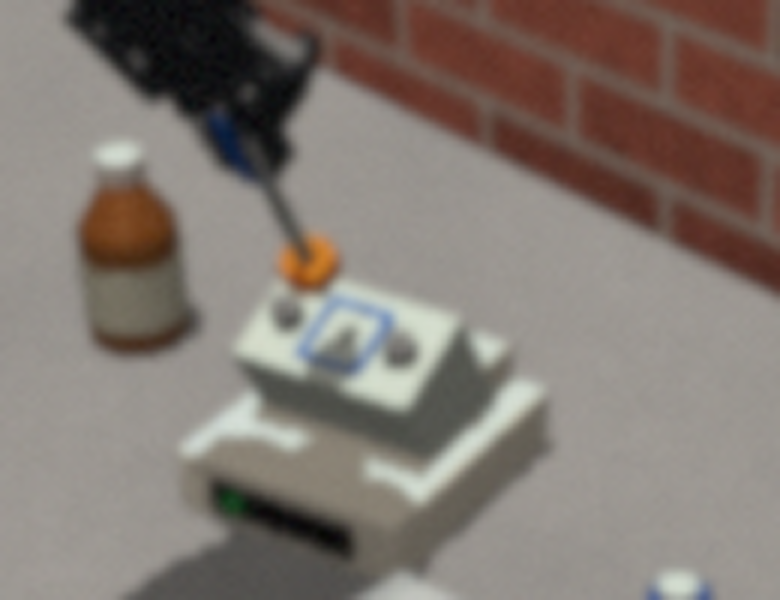

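```bash
cat > rel.py <<'E'
import sys,numpy as np,cv2
np.set_printoptions(precision=2,suppress=True)
d=np.load(f'/tmp/w{sys.argv[1]}.npz');W=d['W'];Tt=d['Tt'];c=d['c'].astype(int);T=d['T'];fx,fy,cx,cy=d['k']
L=(W-Tt[:3,3])@Tt[:3,:3]   # tool coords
# face plane in tool coords
g=(abs(L[...,0])<45)&(abs(L[...,1])<60)&(abs(L[...,2]-float(sys.argv[2]))<12)&((abs(L[...,1])>18)|(L[...,0]>18))
q=L[g]
for t in(6,3,1.5,1):
    cc=np.median(q,0) if t==6 else q.mean(0)
    n=np.linalg.svd(q-q.mean(0),full_matrices=False)[2][2];n*=np.sign(n[2]); q=q[abs((q-q.mean(0))@n)<t]
cc=q.mean(0);print("plane z at axis",cc@n/n[2],"n",n,np.degrees(np.arccos(n[2])),len(q))
h=-(L-cc)@n
for sg in(-1,1):
    m=(h>7)&(h<13)&(abs(L[...,1]-sg*36)<15)&(abs(L[...,0])<20)
    m2=m.astype(np.uint8);v,u=np.nonzero(m)
    (uc,vc),(w,hh),_=cv2.minAreaRect(np.stack([u,v],1).astype(np.float32))
    P=L[m];x0,x1=np.percentile(P[:,0],[1,99]);y0,y1=np.percentile(P[:,1],[1,99])
    print("plug",sg,len(P),"centre",(x0+x1)/2,(y0+y1)/2,"size",x1-x0,y1-y0,"px",uc,vc,"h",np.median(h[m]))
bl=(c[...,2]-c[...,0]>45)&(abs(h)<4)&(abs(L[...,0])<30)&(abs(L[...,1])<30)
P=L[bl];print("blue",len(P),P.min(0),P.max(0))
E
python3 rel.py 5 153.5
```

```text
plane z at axis 153.36121315960187 n [-0. -0.  1.] 0.09574006545783227 4290
plug -1 301 centre -1.1516275066180364 -34.701615404391156 size 15.973360499407775 16.347026592568167 px 239.5 196.5 h 9.825730768412015
plug 1 303 centre -1.0826868107792191 36.89321403818033 size 16.093253274502864 15.884153548703633 px 320.7500305175781 196.25 h 9.758408698600691
blue 490 [-21.5  -19.38 150.87] [ 18.31  21.25 154.95]
```

Emit:
step_arm([
  [[-0.0015, 0.0009, 0.005], [0, 0, 0], 1],
  [[0, 0, 0.01], [0, 0, 0], 1],
  [[0, 0, 0.01], [0, 0, 0], 1],
  [[0, 0, 0.008], [0, 0, 0], 1],
  [[0, 0, 0], [0, 0, 0], 1],
  [[0, 0, 0], [0, 0, 0], 1],
  [[0, 0, 0], [0, 0, 0], 1],
])

```text
time_s: 8.9
ee_pos: [586.1, 149.0, 208.6]
ee_rot: [180.0, 25.1, -164.0]
wrist_force: [-0.3, -0.2, -1.2]
grip_width: 17.5
```

```bash
python3 chk.py 6; python3 rel.py 6 120.5
```

```text
8.9 [586.14 148.97 208.64] [ 179.98   25.05 -164.04] [-0.34 -0.19 -1.18] 17.517272615883783
z angle to well axis deg 0.05126377654396606 tip above mouth (well axes) [-2.64  0.5  -7.95]
plane z at axis 121.13510534010332 n [0. 0. 1.] 0.05399003428847917 5500
plug -1 388 centre 2.4511039442582736 -35.27152953710319 size 16.11585287728077 15.977955327162078 px 234.0 202.5 h 9.737720811888416
plug 1 383 centre 2.379784243912454 36.396265703404126 size 16.43258287614801 16.368099186015293 px 325.5000305175781 202.50001525878906 h 9.73097048593405
blue 695 [-17.87 -20.07 118.27] [ 22.13  20.79 122.97]
```

View pics/w6c.png

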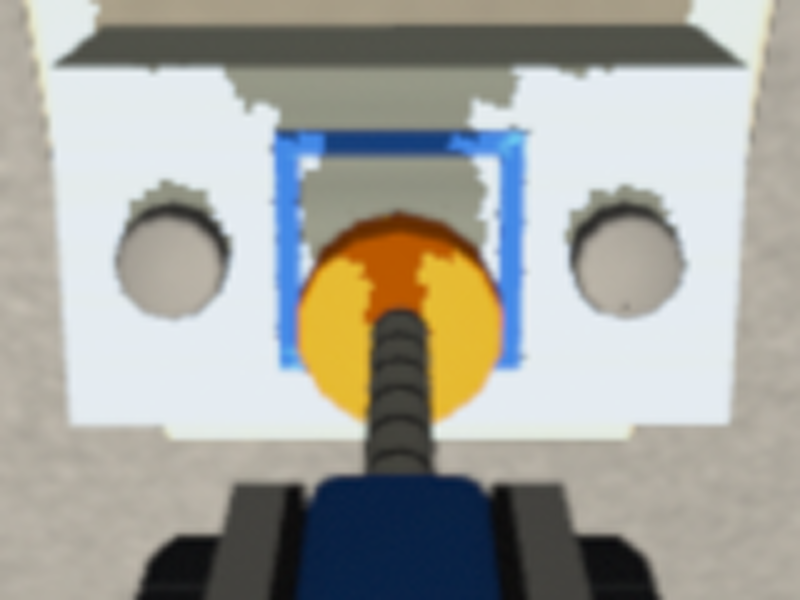

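View pics/s6.png

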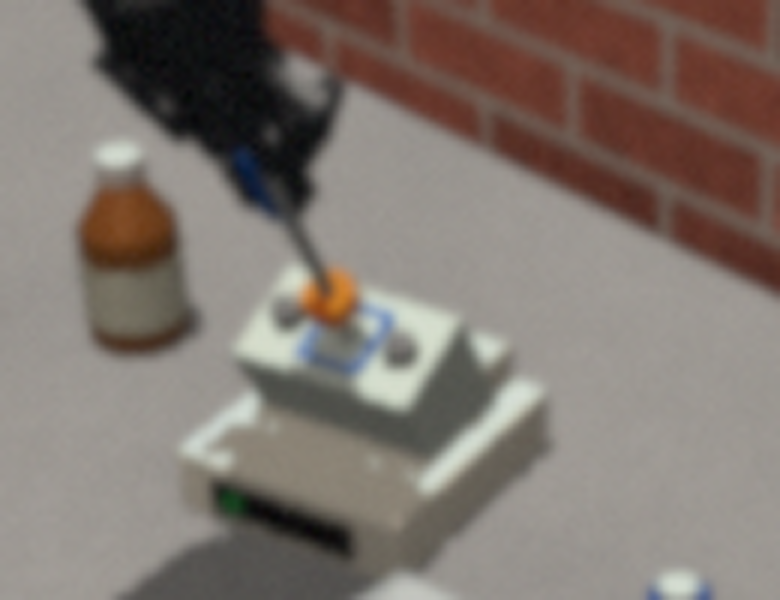

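Emit:
step_arm([
  [[0.0019, 0.0004, 0], [0, 0, 0], 1],
  [[0, 0, 0], [0, 0, 0], 1],
  [[0, 0, 0], [0, 0, 0], 1],
  [[0, 0, 0], [0, 0, 0], 1],
])

```text
time_s: 9.4
ee_pos: [584.3, 148.9, 207.6]
ee_rot: [180.0, 25.0, -164.0]
wrist_force: [-0.1, -0.2, -0.5]
grip_width: 17.6
```

```bash
python3 chk.py 7; python3 rel.py 7 120.5; python3 chk.py 7b; python3 rel.py 7b 120.5
python3 - <<'E'
import numpy as np,cv2
np.set_printoptions(precision=2,suppress=True)
d=np.load('/tmp/w7.npz');Tt=d['Tt'];W=(d['W']-Tt[:3,3])@Tt[:3,:3];c=d['c'].astype(int)
near=(np.linalg.norm(W[...,:2],axis=-1)<18)
m=near&(c[...,0]-c[...,2]>80)&(W[...,2]>80)&(W[...,2]<100)
P=W[m];t=P[abs(P[:,2]-np.median(P[:,2]))<2];print('collar',len(P),np.median(P[:,2]),cv2.minEnclosingCircle(t[:,:2].astype(np.float32)))
rod=near&(abs(W[...,1])<7)&(W[...,2]>25)&(W[...,2]<80);P=W[rod];P=P[P[:,0]<6]
for a in(25,50,65):
  q=P[(P[:,2]>a)&(P[:,2]<a+15)];print(a,np.percentile(q[:,0],95),np.percentile(q[:,1],[2,98]))
E
```

```text
9.4 [584.26 148.88 207.57] [ 179.98   25.03 -164.04] [-0.09 -0.16 -0.46] 17.555478134757337
z angle to well axis deg 0.03479308263371703 tip above mouth (well axes) [-0.49  0.93 -7.75]
plane z at axis 120.94843114535041 n [0. 0. 1.] 0.11691131274877305 5549
plug -1 383 centre 0.14662109925357658 -35.554620951946184 size 16.125928845895025 16.25140936872089 px 233.50001525878906 205.5 h 9.7994445815163
plug 1 391 centre 0.1908881009537211 35.9949926910631 size 16.671679814747467 15.970530153461038 px 324.75 205.24998474121094 h 9.81591947794701
blue 682 [-20.41 -20.3  118.27] [ 19.88  20.44 122.5 ]
9.5 [584.25 148.86 207.51] [ 179.98   25.03 -164.04] [ 0.42  0.   -1.85] 17.343215393385556
z angle to well axis deg 0.02944812929300599 tip above mouth (well axes) [-0.45  0.92 -7.7 ]
plane z at axis 120.88805778790477 n [0. 0. 1.] 0.08209770796951733 5537
plug -1 382 centre 0.23906356934343087 -35.57886831622376 size 16.146407342593836 16.20088073714881 px 233.5 205.5 h 9.82837824301879
plug 1 385 centre 0.1813531118951479 36.013309392307534 size 16.51697966324504 15.932783748246091 px 325.0 205.5 h 9.765038280744958
blue 699 [-20.42 -20.38 118.1 ] [ 20.02  20.44 122.39]
collar 1045 86.48701394187567 ((0.2354661375284195, 0.6137658953666687), 14.655625343322754)
25 3.992608693619326 [-3.25  3.95]
50 3.9777063724765904 [-3.15  4.5 ]
65 3.9707910482789215 [-3.3   4.38]
```

Emit:
step_arm([
  [[0, 0, 0.002], [0, 0, 0], 1],
  [[0, 0, 0.002], [0, 0, 0], 1],
  [[0, 0, 0.002], [0, 0, 0], 1],
  [[0, 0, 0.0015], [0, 0, 0], 1],
  [[0, 0, 0.0015], [0, 0, 0], 1],
  [[0, 0, 0.0015], [0, 0, 0], 1],
  [[0, 0, 0.0015], [0, 0, 0], 1],
  [[0, 0, 0], [0, 0, 0], 1],
  [[0, 0, 0], [0, 0, 0], 1],
])

```text
time_s: 10.5
ee_pos: [589.1, 150.2, 196.6]
ee_rot: [180.0, 25.0, -164.0]
wrist_force: [-0.1, 0.4, -1.3]
grip_width: 17.8
```

```bash
python3 chk.py 8
```

```text
10.5 [589.09 150.24 196.56] [ 179.98   25.02 -164.04] [-0.1   0.39 -1.34] 17.819255383568134
z angle to well axis deg 0.019660110503015735 tip above mouth (well axes) [-0.36  0.92  4.35]
```

View pics/w8c.png

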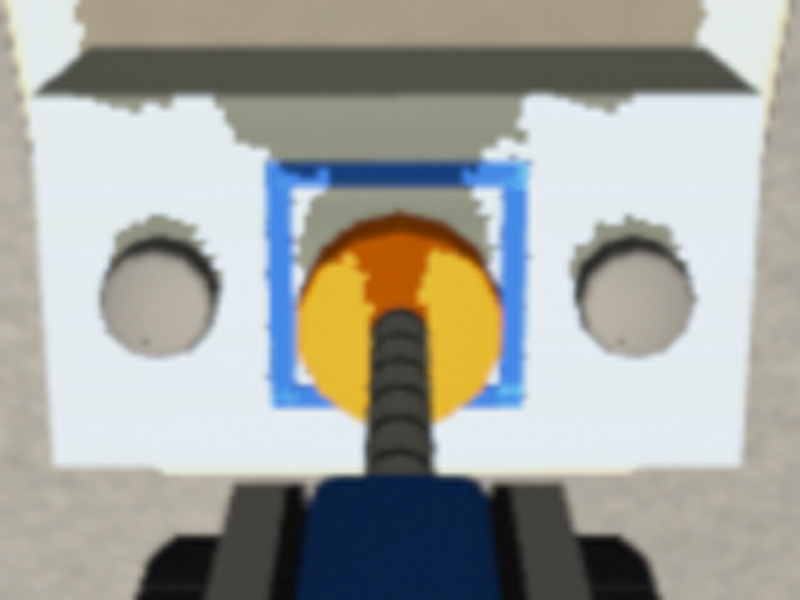

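Emit:
step_arm([
  [[0, 0, 0.0015], [0, 0, 0], 1],
  [[0, 0, 0.0015], [0, 0, 0], 1],
  [[0, 0, 0.0015], [0, 0, 0], 1],
  [[0, 0, 0.0015], [0, 0, 0], 1],
  [[0, 0, 0.0015], [0, 0, 0], 1],
  [[0, 0, 0.001], [0, 0, 0], 1],
  [[0, 0, 0], [0, 0, 0], 1],
])

```text
time_s: 11.3
ee_pos: [592.5, 151.3, 188.7]
ee_rot: [180.0, 25.0, -164.0]
wrist_force: [-0.6, 0.4, -0.9]
grip_width: 17.7
```

Emit:
step_arm([
  [[0, 0, 0.001], [0, 0, 0], 1],
  [[0, 0, 0.001], [0, 0, 0], 1],
  [[0, 0, 0.001], [0, 0, 0], 1],
  [[0, 0, 0.001], [0, 0, 0], 1],
  [[0, 0, 0.001], [0, 0, 0], 1],
  [[0, 0, 0], [0, 0, 0], 1],
])

```text
time_s: 11.9
ee_pos: [594.7, 151.9, 184.3]
ee_rot: [180.0, 25.0, -164.0]
wrist_force: [-0.1, 0.5, 0.6]
grip_width: 17.6
```

```bash
python3 chk.py 9;python3 rel.py 9 98
```

```text
11.9 [594.66 151.88 184.34] [ 179.98   25.03 -164.04] [-0.07  0.46  0.56] 17.55914279079281
z angle to well axis deg 0.0317072918095521 tip above mouth (well axes) [-0.48  0.96 17.87]
plane z at axis 95.30009878447935 n [0. 0. 1.] 0.03454152842002575 6648
plug -1 463 centre 0.15043567679828085 -35.604337157138396 size 16.15243762030834 16.301931000681744 px 228.25003051757812 215.75003051757812 h 9.763556740857286
plug 1 473 centre 0.43118201715096705 35.78139628181756 size 16.149056071828568 16.10028453885968 px 329.7500305175781 215.75003051757812 h 9.763470348174055
blue 994 [-20.54 -20.31  92.62] [19.97 20.32 96.69]
```

View pics/w9c.png

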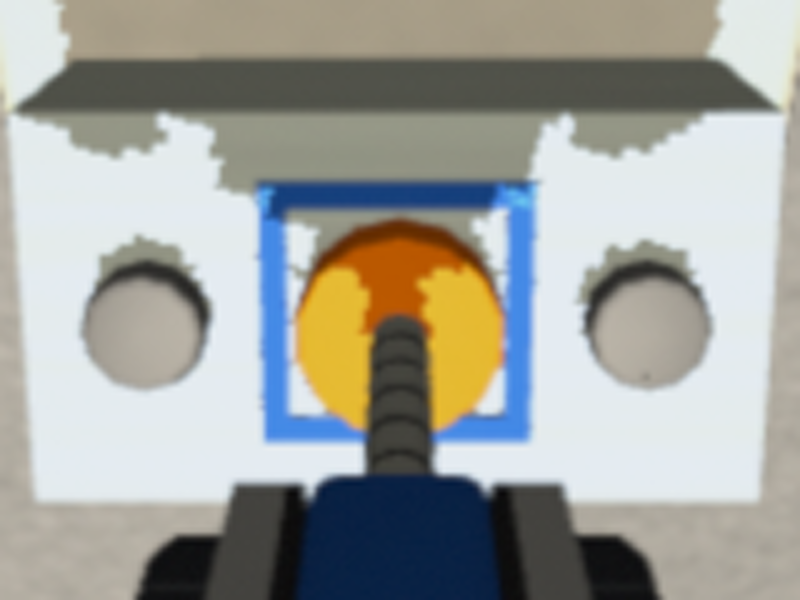

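Emit:
step_arm([
  [[0, 0, 0.001], [0, 0, 0], 1],
  [[0, 0, 0.0015], [0, 0, 0], 1],
  [[0, 0, 0.0015], [0, 0, 0], 1],
  [[0, 0, 0.0015], [0, 0, 0], 1],
  [[0, 0, 0.0015], [0, 0, 0], 1],
  [[0, 0, 0.0015], [0, 0, 0], 1],
  [[0, 0, 0.0015], [0, 0, 0], 1],
  [[0, 0, 0.001], [0, 0, 0], 1],
  [[0, 0, 0], [0, 0, 0], 1],
], squeeze=20)

```text
time_s: 12.9
ee_pos: [599.0, 153.1, 174.1]
ee_rot: [180.0, 25.0, -164.0]
wrist_force: [-0.3, -0.3, -1.3]
grip_width: 17.8
```

```bash
python3 chk.py 10;python3 rel.py 10 84
```

```text
12.9 [599.05 153.08 174.13] [ 179.98   25.01 -164.04] [-0.29 -0.3  -1.34] 17.772162362264503
z angle to well axis deg 0.0069828920023069 tip above mouth (well axes) [-0.24  0.89 29.05]
plane z at axis 84.14841136525382 n [-0.  0.  1.] 0.026066644388596627 7104
plug -1 510 centre 0.01680228431798536 -35.577911960878595 size 16.46960723734363 16.09354849275731 px 226.00001525878906 221.50001525878906 h 9.78064884496495
plug 1 523 centre 0.0694569100591087 36.00524856068219 size 16.303330943639708 16.434014666387284 px 332.29412841796875 221.17649841308594 h 9.798985985161334
blue 1056 [-20.74 -20.27  81.3 ] [19.51 20.31 86.3 ]
```

View pics/w10c.png

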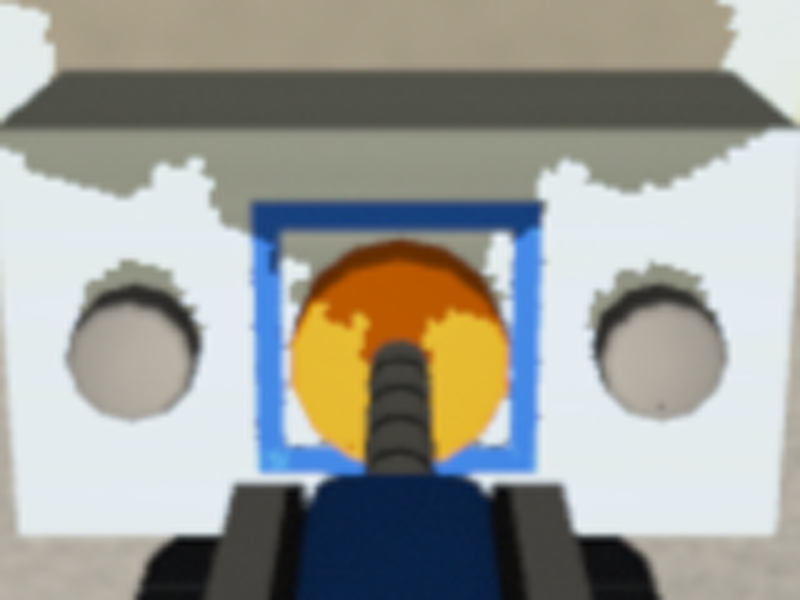

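Emit:
step_arm([
  [[0, 0, 0.001], [0, 0, 0], 1],
  [[0, 0, 0.001], [0, 0, 0], 1],
  [[0, 0, 0.001], [0, 0, 0], 1],
  [[0, 0, 0.001], [0, 0, 0], 1],
])

```text
time_s: 13.4
ee_pos: [600.6, 153.6, 170.6]
ee_rot: [180.0, 25.0, -164.0]
wrist_force: [-3.6, -0.4, 1.9]
grip_width: 17.7
```

Emit:
step_arm([
  [[0, 0, 0.0007], [0, 0, 0], 1],
  [[0, 0, 0.0007], [0, 0, 0], 1],
  [[0, 0, 0.0006], [0, 0, 0], 1],
])

```text
time_s: 13.7
ee_pos: [601.5, 153.8, 168.9]
ee_rot: [180.0, 25.0, -164.0]
wrist_force: [-4.4, -1.2, 2.0]
grip_width: 17.6
```

Emit:
step_arm([
  [[0, 0, 0.0007], [0, 0, 0], 1],
  [[0, 0, 0.0007], [0, 0, 0], 1],
  [[0, 0, 0.0006], [0, 0, 0], 1],
])

```text
time_s: 14.0
ee_pos: [602.3, 154.0, 167.1]
ee_rot: [180.0, 25.0, -164.0]
wrist_force: [-3.8, -1.3, 1.7]
grip_width: 17.8
```

Emit:
step_arm([
  [[0, 0, 0.0007], [0, 0, 0], 1],
  [[0, 0, 0.0007], [0, 0, 0], 1],
  [[0, 0, 0.0006], [0, 0, 0], 1],
])

```text
time_s: 14.3
ee_pos: [603.1, 154.3, 165.3]
ee_rot: [180.0, 25.0, -164.0]
wrist_force: [-4.7, -1.1, 1.6]
grip_width: 17.6
```

Emit:
step_arm([
  [[0, 0, 0.0007], [0, 0, 0], 1],
  [[0, 0, 0.0007], [0, 0, 0], 1],
  [[0, 0, 0.0006], [0, 0, 0], 1],
])

```text
time_s: 14.6
ee_pos: [603.9, 154.5, 163.4]
ee_rot: [180.0, 25.0, -164.0]
wrist_force: [-5.4, -1.1, 2.7]
grip_width: 17.5
```

Emit:
step_arm([
  [[0, 0, 0.0007], [0, 0, 0], 1],
  [[0, 0, 0.0007], [0, 0, 0], 1],
  [[0, 0, 0.0006], [0, 0, 0], 1],
])

```text
time_s: 14.9
ee_pos: [604.8, 154.8, 161.7]
ee_rot: [180.0, 25.0, -164.0]
wrist_force: [-5.2, -0.3, 2.2]
grip_width: 17.8
```

Emit:
step_arm([
  [[0, 0, 0.0007], [0, 0, 0], 1],
  [[0, 0, 0.0007], [0, 0, 0], 1],
  [[0, 0, 0.0006], [0, 0, 0], 1],
])

```text
time_s: 15.2
ee_pos: [605.6, 155.0, 159.9]
ee_rot: [180.0, 25.0, -164.0]
wrist_force: [-3.6, -1.5, 0.3]
grip_width: 17.8
```

Emit:
step_arm([
  [[0, 0, 0.0007], [0, 0, 0], 1],
  [[0, 0, 0.0007], [0, 0, 0], 1],
  [[0, 0, 0.0006], [0, 0, 0], 1],
])

```text
time_s: 15.5
ee_pos: [606.4, 155.2, 158.0]
ee_rot: [180.0, 25.0, -164.0]
wrist_force: [-5.5, -1.8, 1.1]
grip_width: 17.7
```

```bash
python3 chk.py 11;python3 rel.py 11 66
```

```text
15.5 [606.41 155.23 158.02] [ 179.98   25.02 -164.04] [-5.47 -1.85  1.13] 17.712585753642827
z angle to well axis deg 0.023436406659328224 tip above mouth (well axes) [-0.42  0.94 46.9 ]
plane z at axis 66.31330338875885 n [ 0. -0.  1.] 0.04662713241686955 7993
plug -1 601 centre 0.24884127427040248 -35.547528643564206 size 16.02234416920662 16.354987959011375 px 221.61175537109375 230.74705505371094 h 9.801638085537453
plug 1 595 centre 0.28455920923368216 35.9468204502135 size 16.320789959883477 16.005331805824863 px 336.75 230.75 h 9.830294179446483
blue 946 [-14.3  -20.3   63.86] [20.18 20.34 68.03]
```

View pics/w11.png

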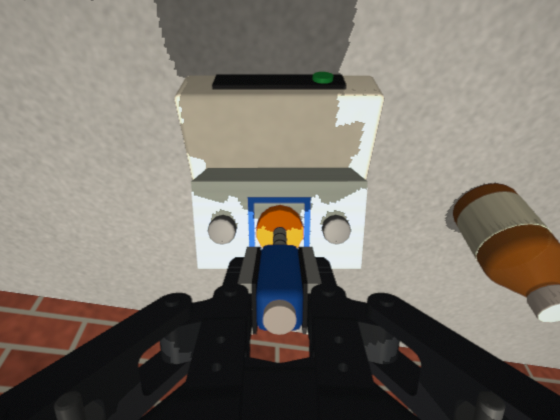

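Handle unchanged in the grip (cap still at (280,317)), and the rod is about 47 mm in. Continuing.

Emit:
step_arm([
  [[0, 0, 0.0007], [0, 0, 0], 1],
  [[0, 0, 0.0007], [0, 0, 0], 1],
  [[0, 0, 0.0006], [0, 0, 0], 1],
])

```text
time_s: 15.9
ee_pos: [607.5, 155.5, 156.5]
ee_rot: [180.0, 25.1, -164.0]
wrist_force: [-1.9, -0.6, 2.4]
grip_width: 17.7
```

Emit:
step_arm([
  [[0, 0, 0.0007], [0, 0, 0], 1],
  [[0, 0, 0.0007], [0, 0, 0], 1],
  [[0, 0, 0.0006], [0, 0, 0], 1],
])

```text
time_s: 16.2
ee_pos: [608.2, 155.8, 154.6]
ee_rot: [180.0, 25.1, -164.0]
wrist_force: [-2.0, 0.0, 2.9]
grip_width: 17.9
```

Emit:
step_arm([
  [[0, 0, 0.0007], [0, 0, 0], 1],
  [[0, 0, 0.0007], [0, 0, 0], 1],
  [[0, 0, 0.0006], [0, 0, 0], 1],
])

```text
time_s: 16.5
ee_pos: [609.0, 156.0, 152.8]
ee_rot: [180.0, 25.0, -164.0]
wrist_force: [-0.4, -0.6, 3.9]
grip_width: 18.0
```

Emit:
step_arm([
  [[0, 0, 0.0005], [0, 0, 0], 1],
  [[0, 0, 0.0005], [0, 0, 0], 1],
  [[0, 0, 0.0005], [0, 0, 0], 1],
])

```text
time_s: 16.8
ee_pos: [609.6, 156.1, 151.4]
ee_rot: [180.0, 25.0, -164.0]
wrist_force: [-0.5, 0.1, 4.9]
grip_width: 17.7
```

Emit:
step_arm([
  [[0, 0, 0.0005], [0, 0, 0], 1],
  [[0, 0, 0.0005], [0, 0, 0], 1],
  [[0, 0, 0.0005], [0, 0, 0], 1],
])

```text
time_s: 17.1
ee_pos: [610.2, 156.3, 150.7]
ee_rot: [180.0, 25.1, -164.0]
wrist_force: [-12.8, -3.4, 21.2]
grip_width: 17.5
```

Bottomed: the axial force jumped to about 25 N. I ease off slightly and hold.

Emit:
step_arm([
  [[0, 0, -0.0002], [0, 0, 0], 1],
  [[0, 0, 0], [0, 0, 0], 1],
  [[0, 0, 0], [0, 0, 0], 1],
])

```text
time_s: 17.4
ee_pos: [610.1, 156.3, 150.7]
ee_rot: [180.0, 25.1, -164.0]
wrist_force: [-5.9, -1.3, 11.7]
grip_width: 17.7
```

```bash
python3 chk.py 12;python3 rel.py 12 58
python3 - <<'E'
import numpy as np,cv2
np.set_printoptions(precision=2,suppress=True)
d=np.load('/tmp/w12.npz');Tt=d['Tt'];W=(d['W']-Tt[:3,3])@Tt[:3,:3];c=d['c'].astype(int)
m=(np.linalg.norm(W[...,:2],axis=-1)<18)&(c[...,0]-c[...,2]>80)&(W[...,2]>35)&(W[...,2]<65)
print('collar top',np.percentile(W[m][:,2],[5,50,95]),W[m].mean(0))
E
```

```text
17.4 [610.1  156.28 150.7 ] [ 179.98   25.07 -164.04] [-5.92 -1.33 11.69] 17.68896894470662
z angle to well axis deg 0.06768551566461961 tip above mouth (well axes) [-0.89  0.92 55.15]
plane z at axis 58.04295049772812 n [0. 0. 1.] 0.09663212487221783 8453
plug -1 654 centre 0.6197493051965126 -35.547359660098465 size 16.11803196659843 16.143076261718278 px 219.10377502441406 235.11322021484375 h 9.813090998293006
plug 1 654 centre 0.7184897130984851 35.920234708817176 size 16.241763068792697 16.45341843576726 px 339.0000305175781 235.00003051757812 h 9.812158823264053
blue 927 [-10.45 -20.22  55.54] [20.47 20.28 59.46]
collar top [45.05 46.16 51.82] [ 5.72  0.29 46.67]
```

View pics/w12c.png

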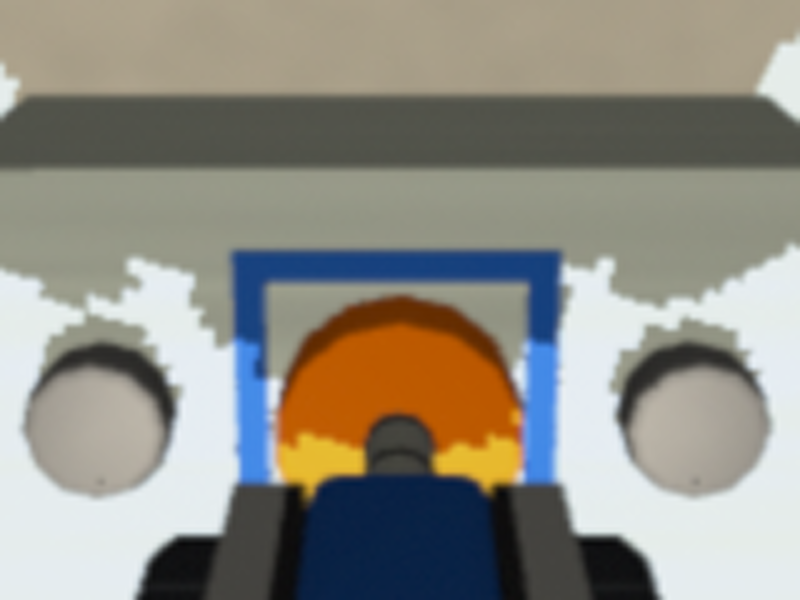

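View pics/s12.png

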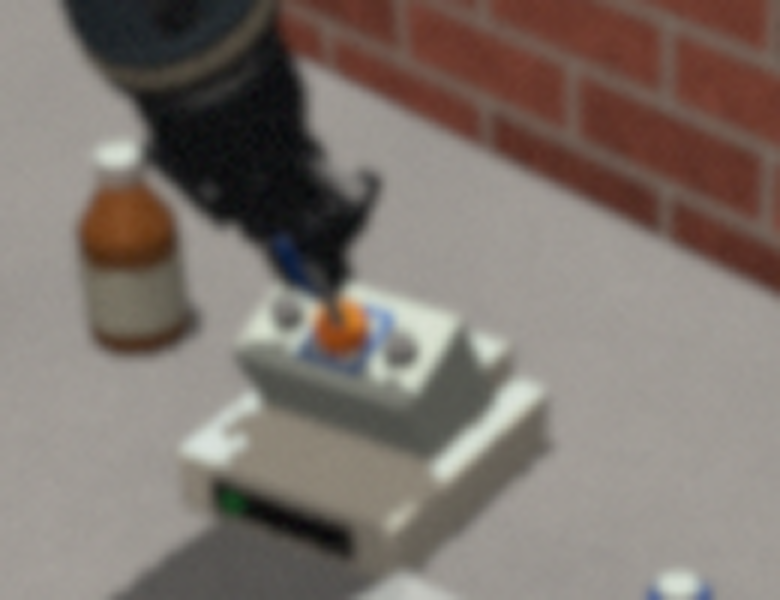

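Emit:
step_arm([
  [[0, 0, 0.0001], [0, 0, 0], 1],
  [[0, 0, 0], [0, 0, 0], 1],
  [[0, 0, 0], [0, 0, 0], 1],
  [[0, 0, 0], [0, 0, 0], 1],
  [[0, 0, 0], [0, 0, 0], 1],
  [[0, 0, 0], [0, 0, 0], 1],
  [[0, 0, 0], [0, 0, 0], 1],
  [[0, 0, 0], [0, 0, 0], 1],
  [[0, 0, 0], [0, 0, 0], 1],
  [[0, 0, 0], [0, 0, 0], 1],
  [[0, 0, 0], [0, 0, 0], 1],
  [[0, 0, 0], [0, 0, 0], 1],
])

```text
time_s: 18.7
ee_pos: [610.1, 156.3, 150.7]
ee_rot: [180.0, 25.1, -164.0]
wrist_force: [-6.6, -2.5, 13.2]
grip_width: 17.3
```

Emit:
step_arm([
  [[0, 0, 0], [0, 0, 0], 0.6],
  [[0, 0, 0], [0, 0, 0], 0.4],
  [[0, 0, 0], [0, 0, 0], 0],
  [[0, 0, 0], [0, 0, 0], -0.5],
  [[0, 0, 0], [0, 0, 0], -1],
  [[0, 0, 0], [0, 0, 0], -1],
  [[0, 0, 0], [0, 0, 0], -1],
  [[0, 0, 0], [0, 0, 0], -1],
  [[0, 0, 0], [0, 0, 0], -1],
])

```text
time_s: 19.6
ee_pos: [610.0, 156.3, 150.0]
ee_rot: [180.0, 25.0, -164.0]
wrist_force: [-0.0, 0.5, 0.4]
grip_width: 85.3
```

```bash
python3 chk.py 13;python3 rel.py 13 58
```

```text
19.6 [610.02 156.27 150.04] [ 179.98   25.03 -164.04] [-0.01  0.45  0.35] 85.3248964313811
z angle to well axis deg 0.027218947407149825 tip above mouth (well axes) [-0.46  0.95 55.72]
plane z at axis 57.488749818657205 n [0. 0. 1.] 0.026885199800059774 9319
plug -1 655 centre 0.26223511475341654 -35.53876031682343 size 16.342434163061835 16.329620677646517 px 219.00001525878906 236.00001525878906 h 9.811862518077895
plug 1 655 centre 0.31449744981575867 35.903250012415334 size 16.091027540316677 16.279059551945064 px 339.0000305175781 236.00003051757812 h 9.768136724284625
blue 1250 [-20.6  -20.39  54.9 ] [19.92 20.36 58.99]
```

View pics/w13.png

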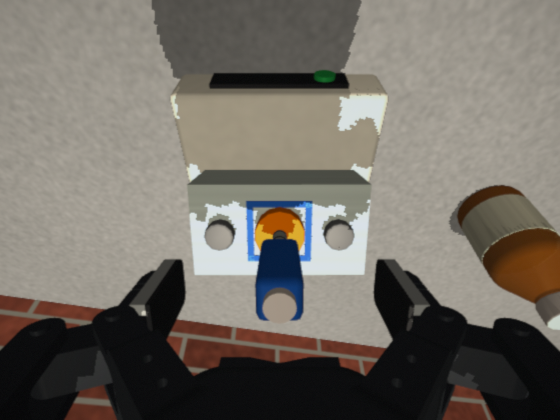

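The fingers are open and the gauge stands in the well. Backing off along the axis.

Emit:
step_arm([
  [[0, 0, -0.01], [0, 0, 0], -1],
  [[0, 0, -0.02], [0, 0, 0], -1],
  [[0, 0, -0.03], [0, 0, 0], -1],
  [[0, 0, -0.03], [0, 0, 0], -1],
  [[0, 0, -0.03], [0, 0, 0], -1],
  [[0, 0, 0], [0, 0, 0], -1],
  [[0, 0, 0], [0, 0, 0], -1],
  [[0, 0, 0], [0, 0, 0], -1],
])

```text
time_s: 20.5
ee_pos: [560.9, 142.2, 258.1]
ee_rot: [180.0, 25.0, -164.0]
wrist_force: [-0.2, -0.4, -0.0]
grip_width: 85.2
```

```bash
python3 chk.py 14;python3 rel.py 14 178
python3 - <<'E'
import numpy as np,cv2
np.set_printoptions(precision=2,suppress=True)
d=np.load('/tmp/w14.npz');Tt=d['Tt'];W=(d['W']-Tt[:3,3])@Tt[:3,:3];c=d['c'].astype(int)
nr=np.linalg.norm(W[...,:2],axis=-1)<25
m=nr&(c[...,0]-c[...,2]>80)&(W[...,2]>140)
print('collar top',np.percentile(W[m][:,2],[5,50,95]),W[m].mean(0))
B=W[nr&(W[...,2]>80)&(W[...,2]<142)&~m];f=B[(c[nr&(W[...,2]>80)&(W[...,2]<142)&~m][:,2]>-1)]
top=f[f[:,2]<f[:,2].min()+4];print('handle top',f[:,2].min(),top.mean(0))
for a in range(90,142,8):
    q=f[(f[:,2]>=a)&(f[:,2]<a+8)]
    if len(q):print(a,len(q),np.median(q[:,0]),np.percentile(q[:,1],[2,50,98]))
E
```

```text
20.5 [560.93 142.19 258.1 ] [ 179.98   24.97 -164.04] [-0.2  -0.38 -0.  ] 85.16466328197825
z angle to well axis deg 0.028434789651687956 tip above mouth (well axes) [  0.27   0.94 -63.8 ]
plane z at axis 177.01111939060903 n [ 0. -0.  1.] 0.05589429437633665 3697
plug -1 260 centre -0.6467407115481003 -35.56965036229724 size 15.948783259354098 16.133177336390574 px 242.0 189.5 h 9.901344231241968
plug 1 260 centre -0.6772111816355433 35.9183460486285 size 15.924878267552248 16.392747147888603 px 316.75 189.25001525878906 h 9.860120590313805
blue 550 [-21.27 -20.38 174.37] [ 19.37  20.44 179.19]
collar top [163.46 164.74 168.03] [  7.57  -0.01 165.12]
handle top 86.5994401124458 [ 5.05  0.25 88.35]
90 363 8.789167092602192 [-7.95  0.04  8.74]
98 47 13.086457621906087 [-7.53  0.77  8.88]
106 47 12.72356299861644 [-7.76  0.8   8.66]
114 41 12.323122991440043 [-8.03  0.03  8.14]
122 41 11.919004593264122 [-7.55  0.03  8.41]
130 22 11.540447455283871 [-8.03  0.44  8.9 ]
```

View pics/w14.png

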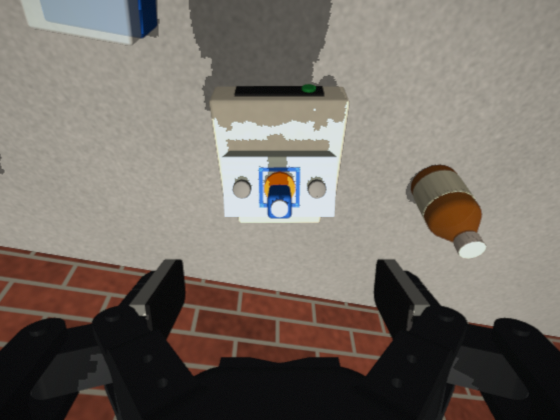

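View pics/s14.png

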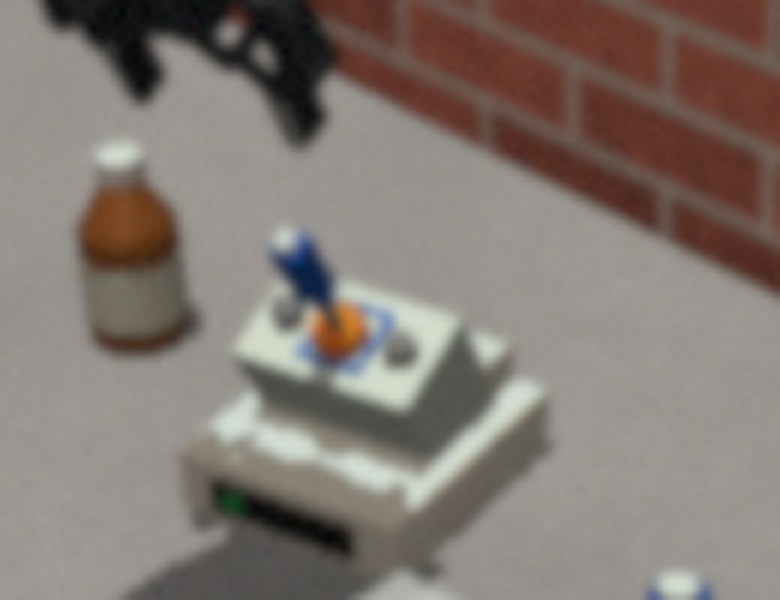

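Run:
```python
import numpy as np,cv2
np.set_printoptions(precision=2,suppress=True)
for k,pl in((11,66.31),(12,58.04),(13,57.49),(14,177.01)):
    d=np.load(f'/tmp/w{k}.npz');Tt=d['Tt'];W=(d['W']-Tt[:3,3])@Tt[:3,:3];c=d['c'].astype(int)
    H=pl-W[...,2]
    gray=(abs(c[...,0]-c[...,2])<60)
    m=(np.linalg.norm(W[...,:2],axis=-1)<16)&(H>75)&(H<105)&gray
    P=W[m];h=H[m]
    v,u=np.nonzero(m);print(k,len(h),np.percentile(h,[5,25,50,75,95]),P.mean(0)[:2],u.mean(),v.mean())
    x,y=P[:,0],P[:,1];s=(abs(h-np.median(h))<3);A=np.c_[x[s],y[s],np.ones(s.sum())];print(np.linalg.lstsq(A,h[s],rcond=None)[0])
```

```text
11 3020 [77.75 86.82 91.45 96.42 99.85] [3.5  0.21] 279.3486754966887 303.1400662251656
[-0.01 -0.01 91.21]
12 2547 [76.77 82.36 85.89 88.46 92.51] [2.39 0.19] 279.290537887711 309.56301531213194
[-0.06  0.   86.69]
13 1543 [76.7  82.06 87.99 88.84 89.55] [7.97 0.38] 279.8444588464031 297.22294232015554
[-0.1   0.   89.09]
14 309 [77.   84.93 88.25 89.01 89.74] [5.59 0.57] 279.7411003236246 207.01294498381878
[-0.1   0.03 89.11]
```

Run:
```python
import numpy as np,cv2
for k,pl,(u,v) in((4,0,(279,317)),(5,153.36,(279,317)),(11,66.31,(279,317)),(12,58.04,(279,317)),(13,57.49,(280,304)),(14,177.01,(280,208))):
    d=np.load(f'/tmp/w{k}.npz');W=d['W']
    if k!=4: Tt=d['Tt'];W=(W-Tt[:3,3])@Tt[:3,:3]
    a=4 if k==14 else 7
    q=W[v-a:v+a+1,u-a:u+a+1].reshape(-1,3);print(k,np.nanmedian(q,0),pl-np.nanmedian(q[:,2]), (d['c'][v,u]))
```

```text
4 [  1.50784487  -0.25414076 -29.86808164] 29.868081637855106 [176 162 146]
5 [  1.2973431    0.07678689 -30.2659361 ] 183.62593610381757 [175 160 145]
11 [  1.10097714   0.07584017 -30.23561393] 96.54561392632289 [175 161 145]
12 [  1.25605825   0.07590453 -30.24739497] 88.28739496706496 [175 161 145]
13 [  7.16793444   0.42519359 -31.19286604] 88.6828660409666 [161 148 133]
14 [ 5.46182862  0.74864539 88.19339718] 88.81660281869182 [219 227 233]
```

Run:
```python
from h import *
st=r.state();print(st['qd'].round(2),st['time_s']);s=r.snapshot("top");save(s,"tend.png");W=cloud(s);t=np.load('/tmp/top0.npy')
for n,(u,v) in dict(box=(285,250),bottle=(140,200),beaker=(418,188)).items(): print(n,W[v-2:v+3,u-2:u+3].reshape(-1,3).mean(0).round(1),t[v-2:v+3,u-2:u+3].reshape(-1,3).mean(0).round(1))
r.job_done()
```

```text
[-0.12  0.16  0.11 -0.02 -0.05  0.13] 20.6
box [492.6 -28.   70.9] [492.6 -28.   70.4]
bottle [636.4 371.4 120.4] [636.3 371.3 120.9]
beaker [nan nan nan] [ 672.1 -433.    28.7]
the job is handed in; nothing more can be done
```

View pics/tend.png

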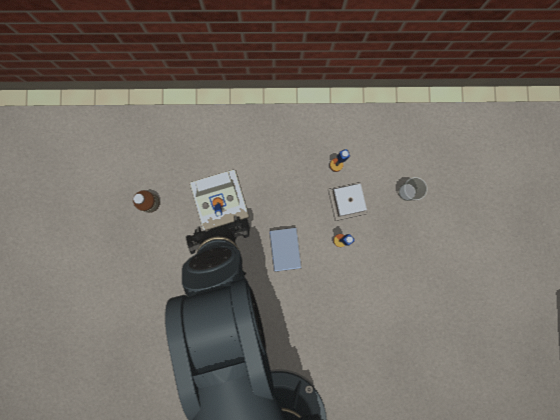

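The gauge is standing in the slanting well with the rod on the bottom and the collar on the block's face. I handed the job in at 20.6 s of the 51 s; no verdict was reported.

I took the smallest of the three gauges, the one in the white stand. I lowered its rod along the well axis until the force jumped to about 25 N at roughly 55 mm depth. I then eased off to about 13 N, held it there for about 1.6 s, opened the fingers and backed off 120 mm.

**Last checks:**
- **Collar:** before release its top was 11.9 mm above the face, and its height is 12 mm. After release it read about 12.3 mm.
- **Lean:** the gauge leans about 0.05 rad within the well's clearance, and the limit is 0.1 rad.
- **Handle height:** the top reads about 0.5 mm higher than while held, partly from the lean. That is inside the 2 mm limit.
- **Other objects:** the bottle and tip box read the same positions as at the start. The beaker gave no depth reading at the end, but it is at the same pixels, (411,188), in the top picture.
- **Disagreement:** the cameras differed by up to 3 mm on where the well mouth is across the face. I went by the wrist view of the rod against the plugs and the blue square.

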